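# Find the socket key that fits and nip up the shaker platform nut

## Robot

A 6-joint arm with a two-finger parallel gripper is mounted at the origin on a cart in front of the work surface, level with it; the furniture and walls round the work are solid. World frame = base frame: x ahead of the robot, y to its left, z up, the work surface at z = 0. Lengths are in mm, angles in rad, forces in N, time in s.
With the tool pointing down it reaches from about 150 to 775 mm from the base axis. Payload 6.1 kg.
Tool frame: the origin (TCP) lies where the fingers leave the gripper's body, on its centre line; the fingertips stand 73 mm ahead of it and the grasp point (between the pads) lies 54 mm ahead of it; x points along the fingers, y is the direction in which the jaws open and shut, and the axes are right-handed (so a half turn about x gives the same grasp; the last joint's range is limited). The gripper opens to 85 mm and grips with 20 to 120 N. Pads are 22 mm wide; open, the fingers measure 114 mm over their backs; the gripper's body (76 mm by 85 mm) begins 54 mm behind the grasp point. The pads swing forward as they close: fully open they stand 13 mm farther back than shut.
Start: joints at [-1.138, 0.126, -0.04, 1.405, 0, 1.571], TCP at [220.184, -476.579, 303.895] pointing down, gripper open.
Joint ranges: [-2.72, 2.72], [-0.95, 1.95], [-1.27, 1.35], [-1.78, 2.02], [-1.46, 1.47], [-3.14, 3.14]. Speed limits (rad/s): [2.39, 2.39, 3.01, 3.14, 3.14, 3.14].

## Interface

Orientations are given as [roll, pitch, yaw] about the fixed x, y, z axes, in that order (R = Rz(yaw) Ry(pitch) Rx(roll)).
In Python, from rig import manip, cams gives the robot as it stands.
- The arm moves only by the shell command python3 -m pendant 'ROWS' [FORCE]. ROWS is JSON, a list of rows, each an object with "fingers": the opening in per cent of the stroke, from 0 (shut) to 100 (fully open); "dp": the shift along the tool's x, y, z in cm, a list of three; "rotation": the turn, a rotation vector about the tool's x, y, z in rad, a list of three. In form: [{"fingers": fingers, "dp": [x, y, z], "rotation": [rx, ry, rz]}, ...]. A call has 1 to 5 rows; each row shifts and turns the commanded pose from where the row before left it, along the tool's axes as they then stand; what a row does not reach is not made up. A row lasts 1/12 s, in which the tool goes at most 41.7 mm and 7.16 degrees, less where a joint would pass 70% of its speed; a pose out of reach is approached as far as the arm can. A call with a gripper value outside its range is refused whole. The fingers move at their own pace and stop on an object; FORCE is the grip in N (left out, the last holds). Time passes only in rows, so rows that do not move let the fingers close. It gives the time, the measured TCP pose, the force and the opening at its end, in the units of the state.
- manip.get_obs(): the state, without advancing time (a new reading comes with each control period).
- cams.capture(name): name is "scene" or "side" or "wrist"; returns (picture, depth): 420x560x3 uint8, blue, green, red; 420x560 float32, mm along the optical axis (not along the pixel's ray), 0 where there is no reading.
- cams.calibration(name): a dict with "intrinsics" (3x3 intrinsics, pixels), "rvec" (rotation vector, rad) and "tvec" (3), from world to camera coordinates, as OpenCV has them. Camera axes: x right, y down, z forward; pixel columns grow to the right and rows downward; lengths in mm; the calibration is good to about 2 mm. A picture is of the moment at which its call begins: read the wrist's pose just before it. calibration takes no time and is no camera call; for the wrist camera it gives the pose at the moment of the call.
- manip.close_job(): hands the job in, once; it reports no verdict.
The state is a dict: "t": time; "joint_pos": joint angles; "qd": joint speeds; "effort": joint torques, N m; "tcp_pos": TCP position; "orientation": TCP orientation; "wrist_force": force on the tool from outside, world axes, zero at the start; "ft_torque": the same for the moment, N m; "grip_width": finger opening in mm.
Only numpy, scipy, OpenCV 4.12 (cv2) and the standard library are available. Lean on these libraries where they do the work, as an engineer would, in place of code of your own. Each camera call takes 0.05 s, during which the arm holds its last target.

## Task

The platform of the small orbital shaker has just been changed and its centre nut is only finger-tight. First turn the speed dial back to its zero mark; then try the T-handled socket keys from the stand on the nut until you find the one that fits, standing each one that does not fit back upright in a hole of the stand. Tighten the nut clockwise to its stop with the fitting key and finish there, still gripping it by the handle, with the key upright and fully down on the nut; leave the other things on the bench where they are.

Things in the scene. Friction and masses are not known exactly. Their poses are not given: they have to be found in the camera images.
- dial (a joint): speed dial of the shaker, rad: 0 = pointer on the zero mark, growing clockwise seen from above (faster). Starts 0.6 to 1.4. It turns stiffly (0.03 N m), stays where it is left and has no stop at zero (travel -0.6 to 5.2).
- dial_grip (a point): the middle of the dial's upright black grip bar, on the dial's vertical axis, 20 above the dial's foot: bar 40 long x 13 thick x 24 high, its top 10 above this point; below the bar is a skirt 45 dia. x 6 high and then the flat control deck, 21.5 below this point. x points along the bar to the end with the white pointer line, y across the bar, z up. The bar is gripped across its 13 mm.
- zero_mark (a point): middle of the long thick white tick on the deck, 32 from the dial's axis, at the operator's near left: the zero mark. The other ticks are short and follow clockwise every 27 degrees.
- nut (a joint): angle of the hex nut, rad, growing clockwise seen from above (tightening): 1.0 = hard stop, fully tight. Starts 0.3 to 0.65. Friction 0.15 N m; it turns only, its height stays.
- nut_mid (a point): middle of the hex nut (on its vertical axis, 6.5 above the washer). Greased steel nut (friction 0.3) 17 across flats, 19.6 across corners, 14 high: upright flats up to 10, then a steep lead-in taper to 12 dia. at the top, with a 10 dia. stud 3.5 above it. z up; two opposite flats face +x and -x of this point, which turns with the nut.
- nut_seat (a point): top of the round steel washer (38 dia.) under the nut, on the nut's axis; the rim of a key that is fully down rests here. About 98 above the worktop; the rubber-matted platform round it (170 along x by 214) lies 4.5 lower; a steel rail 3 in radius, its top 17 above this point, runs along each of the two sides at y = -98 and +98.
- shaker: the fixed orbital shaker, white case 280 (x) x 230 (y) x 72 high, platform above it. Origin on the worktop under the nut's axis, x away from the operator; the case spans x -185 to +95; the dial is at (-134, +30), a rocker switch (not used) at (-134, -55).
- key_stand: the fixed grey stand of the keys, 88 (x) x 240 (y) x 32 high, origin at the centre of its underside; three round holes 41 dia., 24 deep, at y = -72, 0 and +72 (x = 0). A key stands in a hole with its rim on the hole's floor, 8 above the worktop. Which key is in which hole varies.
- key_a: socket key A. Origin: centre of the barrel's open lower rim; z up the shank, x along the T-handle. Steel barrel 32 dia. x 36 high plus a 5 taper, hexagonal opening 24 deep from below (two flats face +x and -x), 12 dia. shank, flat black T-handle 74 (x) x 14 (y) x 24 high, 60 to 84 above the rim. Loose, 0.16 kg. The three keys are alike outside.
- key_b: socket key B: outside and frame as key A. Of the three keys, in no given order: one fits, 0.6 mm clear a side, and drives the nut (0.28 rad of play side to side); one is too small, its rim stops on the nut's taper about 12 above the washer; one is too large, it drops right down but turns round the nut without moving it. Only trying tells.
- key_c: socket key C: outside and frame as key A; whether it fits has to be tried, see key B.
- key_a_grip (a point): middle of the T-handle of socket key A, 72 above its rim, on its axis; x along the handle (74 long), y across it (14 thick), z up.
- key_b_grip (a point): middle of the T-handle of socket key B, 72 above its rim, on its axis; x along the handle (74 long), y across it (14 thick), z up.
- key_c_grip (a point): middle of the T-handle of socket key C, 72 above its rim, on its axis; x along the handle (74 long), y across it (14 thick), z up.
- timer: small black bench timer, 36 x 58 x 66 high, left of the shaker; a bystander. Origin under its centre.
- well_plate: clear 96-well plate, 86 x 128 x 15, lying left of the shaker; a bystander. Origin under its centre.
- reagent_amber: small amber bottle, 42 dia. x 81 high, right of the key stand; a bystander. Origin under its centre.
Not all that is in view belongs to the job. What is shaped like the key_c but green or purple is not meant. Leave any pink look-alike of the key_a alone.

How it is judged (in metres and radians):
On the way, in this order (a step that is already met when the one before it is completed fails the run):
1. the speed dial is turned back to its zero mark (value of joint dial between -0.12 and 0.12 rad), for 0.3 s.
2. the nut is at its stop with a key fully down on it (value of joint nut above 0.95 rad and ((horizontal distance between key_a and nut_seat below 0.0025 m and z of key_a in the frame of nut_seat below 0.003 m and angle between key_a's own z axis and vertical below 0.06 rad) or (horizontal distance between key_b and nut_seat below 0.0025 m and z of key_b in the frame of nut_seat below 0.003 m and angle between key_b's own z axis and vertical below 0.06 rad) or (horizontal distance between key_c and nut_seat below 0.0025 m and z of key_c in the frame of nut_seat below 0.003 m and angle between key_c's own z axis and vertical below 0.06 rad))), for 0.2 s.
At the end, for the whole second after the job is handed in: Dial within 0.12 rad of zero; nut joint above 0.93; one key on the nut (rim within 3 mm of the washer, axis within 2.5 mm, tilt under 0.06 rad), gripped by the fingers (over 2 N); the other two keys upright in holes of the stand, rims within 5 mm of the holes' floors (all of step 1 and value of joint nut above 0.93 rad and ((horizontal distance between key_a and nut_seat below 0.0025 m and z of key_a in the frame of nut_seat below 0.003 m and angle between key_a's own z axis and vertical below 0.06 rad and contact force between the fingers and key_a above 2 N and z of key_b in the frame of key_stand between 0.004 and 0.013 m and horizontal distance between each of key_b, key_c and key_stand below 0.09 m and angle between each of key_b, key_c's own z axis and vertical below 0.1 rad and z of key_c in the frame of key_stand between 0.004 and 0.013 m) or (horizontal distance between key_b and nut_seat below 0.0025 m and z of key_b in the frame of nut_seat below 0.003 m and angle between key_b's own z axis and vertical below 0.06 rad and contact force between the fingers and key_b above 2 N and z of key_a in the frame of key_stand between 0.004 and 0.013 m and horizontal distance between each of key_a, key_c and key_stand below 0.09 m and angle between each of key_a, key_c's own z axis and vertical below 0.1 rad and z of key_c in the frame of key_stand between 0.004 and 0.013 m) or (horizontal distance between key_c and nut_seat below 0.0025 m and z of key_c in the frame of nut_seat below 0.003 m and angle between key_c's own z axis and vertical below 0.06 rad and contact force between the fingers and key_c above 2 N and z of key_a in the frame of key_stand between 0.004 and 0.013 m and horizontal distance between each of key_a, key_b and key_stand below 0.09 m and angle between each of key_a, key_b's own z axis and vertical below 0.1 rad and z of key_b in the frame of key_stand between 0.004 and 0.013 m))); the arm keeps its last pose, push and grip.
It fails at once if the timer is disturbed (moved more than 3 cm) (distance of timer from where it was at the start of the episode above 0.03 m).
It fails at once if the well plate is disturbed (moved more than 3 cm) (distance of well_plate from where it was at the start of the episode above 0.03 m).
It fails at once if the amber bottle is disturbed (moved more than 3 cm) (distance of reagent_amber from where it was at the start of the episode above 0.03 m).
It also fails if it takes over 72 s, if anything falls off the work surface, if the arm or the gripper's body presses on something with over 40 N, if the wrist force passes 120 N, or if a joint passes its speed limit or range.

## Working session

There is one attempt and no reset: what is moved stays moved. The work goes in short steps, Python scripts to look and compute and a shell command to move; the robot and the scene stay as the last step left them, time stands still between calls to the robot, and variables do not carry over. Pictures are saved under pics/ and viewed, and the job is handed in when it is done.

```bash
ls; mkdir -p pics; python3 - <<'E'
from rig import manip,cams
import cv2
print(manip.get_obs())
for n in ["scene","side","wrist"]:
    c=cams.calibration(n);print(n,c)
    p,d=cams.capture(n);cv2.imwrite(f"pics/{n}0.png",p)
    import numpy as np; np.save(f"pics/{n}0.npy",d)
E
```

```text
pics
{'t': 0.0, 'joint_pos': array([-1.13799332e+00,  1.26363060e-01, -4.05968684e-02,  1.40537926e+00,
        1.20404382e-05,  1.57079694e+00]), 'qd': array([-0.00112513, -0.00023883,  0.00113158, -0.00048197,  0.00064821,
        0.00011814]), 'effort': array([-5.39632776e-03, -4.35911858e+01,  3.52927136e+01,  1.71673932e-02,
       -3.23400645e-04,  1.06750790e-05]), 'tcp_pos': array([ 220.07743926, -476.33317059,  303.14235506]), 'orientation': array([-1.57859951,  1.56925342,  1.99579553]), 'wrist_force': array([-0.27363265, -0.4756697 ,  0.19579625]), 'ft_torque': array([-0.01202782,  0.00315113,  0.03714875]), 'grip_width': 85.40970598683639}
scene {'intrinsics': array([[439.15244675,   0.        , 285.3239985 ],
       [  0.        , 439.15244675, 212.78691725],
       [  0.        ,   0.        ,   1.        ]]), 'rvec': array([ 1.20987227, -2.42527323,  0.88830868]), 'tvec': array([ 332.90275614,  459.33194532, 1208.98837922])}
side {'intrinsics': array([[500.68096269,   0.        , 283.32397179],
       [  0.        , 500.68096269, 208.03984391],
       [  0.        ,   0.        ,   1.        ]]), 'rvec': array([ 0.52057862, -2.41098704,  1.53430681]), 'tvec': array([ 503.14448371,  216.53233872, 1461.0930261 ])}
wrist {'intrinsics': array([[362.65912258,   0.        , 286.30361682],
       [  0.        , 362.65912258, 212.21351043],
       [  0.        ,   0.        ,   1.        ]]), 'rvec': array([-2.43047346,  1.5537351 ,  0.23482612]), 'tvec': array([-524.57483202,  -37.1034757 ,  380.05861413])}
```

View pics/scene0.png

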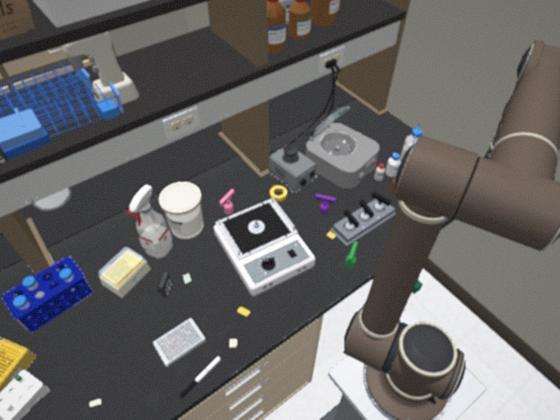

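View pics/side0.png

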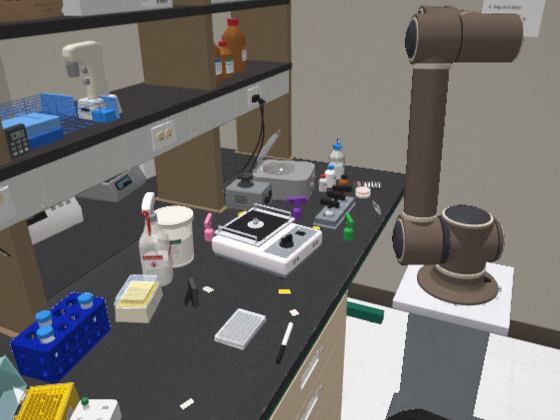

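View pics/wrist0.png

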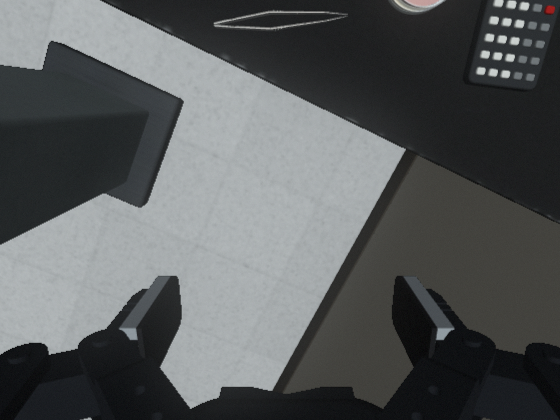

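```bash
cat > h.py <<'E'
import numpy as np, cv2
from scipy.spatial.transform import Rotation as Ro
from rig import manip,cams
def cal(n):
    c=cams.calibration(n);R=cv2.Rodrigues(c["rvec"])[0];return c["intrinsics"],R,np.array(c["tvec"],float).ravel()
def ray(C,u,v):
    K,R,t=C;d=R.T@np.linalg.solve(K,[u,v,1.]);return -R.T@t,d
def onz(C,u,v,z):
    o,d=ray(C,u,v);return o+d*(z-o[2])/d[2]
def proj(C,P):
    K,R,t=C;q=(R@np.atleast_2d(P).T).T+t;q=q@K.T;return q[:,:2]/q[:,2:]
def cloud(C,d):
    K,R,t=C;v,u=np.mgrid[:d.shape[0],:d.shape[1]]
    q=np.stack([(u-K[0,2])/K[0,0]*d,(v-K[1,2])/K[1,1]*d,d],-1)
    return (q-t)@R
def toolR(o=None):
    o=manip.get_obs() if o is None else o
    return Ro.from_euler('xyz',o["orientation"]).as_matrix()
def st():
    o=manip.get_obs();R=toolR(o);
    print("t %.2f"%o["t"],"tcp",o["tcp_pos"].round(1),"gp",(o["tcp_pos"]+54*R[:,0]).round(1),"j",o["joint_pos"].round(3),"F",o["wrist_force"].round(1),"T",o["ft_torque"].round(2),"w",round(o["grip_width"],1));print(R.round(3));return o,R
E
python3 - <<'E'
from h import *
st()
for n in ["scene","side","wrist"]:
    C=cal(n);print(n,"cam at",(-C[1].T@C[2]).round())
p=cv2.imread("pics/scene0.png")
cv2.imwrite("pics/s0a.png",cv2.resize(p[185:305,190:410],None,fx=3.6,fy=3.6,interpolation=cv2.INTER_CUBIC))
p=cv2.imread("pics/side0.png")
cv2.imwrite("pics/s0b.png",cv2.resize(p[170:290,190:400],None,fx=3.8,fy=3.8,interpolation=cv2.INTER_CUBIC))
C=cal("scene")
for u,v,z in [(256,227,110),(268,264,92),(350,224,75),(365,216,75),(379,207,75),(215,228,72),(268,198,72),(313,258,72),(247,289,72)]:
    print(u,v,onz(C,u,v,z).round(1))
E
```

```text
t 0.15 tcp [ 220.1 -476.4  303.3] gp [ 220.  -476.3  249.3] j [-1.138  0.126 -0.04   1.405  0.     1.571] F [-0.1  0.1 -0.6] T [-0.05 -0.03  0.01] w 85.7
[[-0.001  0.419 -0.908]
 [ 0.001 -0.908 -0.419]
 [-1.    -0.001 -0.   ]]
scene cam at [-121.  535. 1218.]
side cam at [ -63. 1328.  817.]
wrist cam at [ 289. -446.  373.]
256 227 [610.7  73.2 110. ]
268 264 [483.9 117.9  92. ]
350 224 [ 458.  -199.3   75. ]
365 216 [ 453.2 -263.6   75. ]
379 207 [ 453.5 -330.5   75. ]
215 228 [712.6 167.8  72. ]
268 198 [716.1 -49.6  72. ]
313 258 [428.6 -15.5  72. ]
247 289 [460.7 211.7  72. ]
```

View pics/s0a.png

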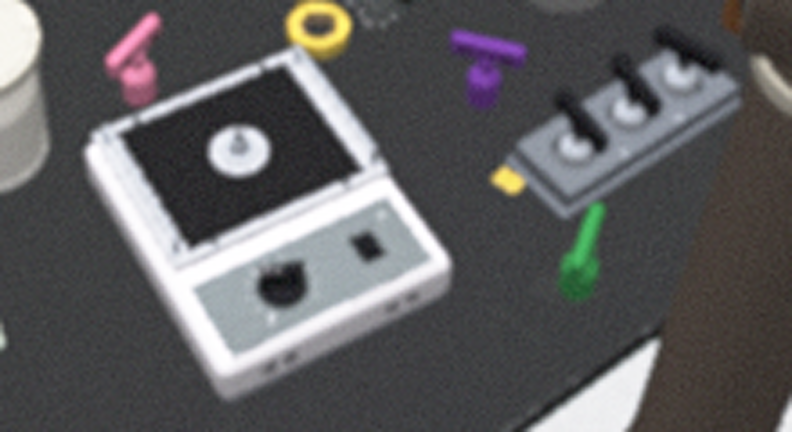

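View pics/s0b.png

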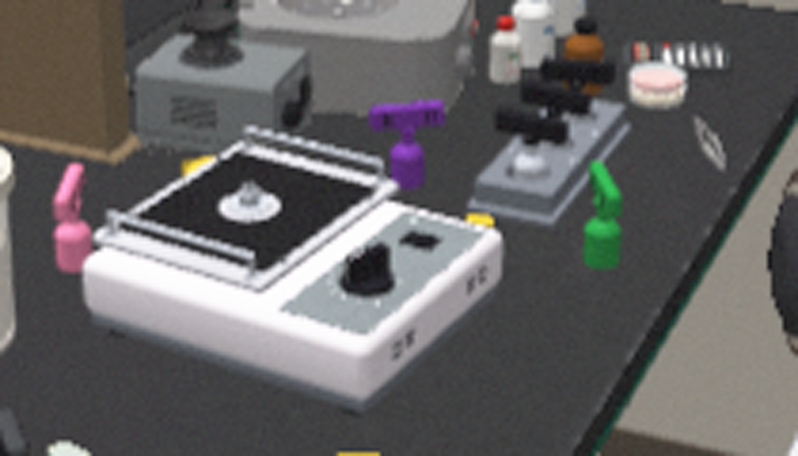

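```bash
python3 -m pendant '[{"fingers":100,"dp":[0,-2.8,-2.9],"rotation":[0,0,0]},{"fingers":100,"dp":[0,-2.8,-2.9],"rotation":[0,0,0]},{"fingers":100,"dp":[0,-2.8,-2.9],"rotation":[0,0,0]},{"fingers":100,"dp":[0,-2.8,-2.9],"rotation":[0,0,0]},{"fingers":100,"dp":[0,-2.8,-2.9],"rotation":[0,0,0]}]' 20; python3 -c "from h import *;st()"
```

```text
t: 0.57
tcp_pos: [293.1, -287.0, 303.6]
orientation: [-1.646, 1.57, 1.927]
wrist_force: [0.5, -0.6, 0.4]
grip_width: 85.6
t 0.57 tcp [ 293.1 -287.   303.6] gp [ 293.1 -286.9  249.6] j [-0.775 -0.091 -0.261  1.401  0.     1.935] F [ 0.5 -0.6  0.4] T [ 0.02 -0.08 -0.  ] w 85.6
[[-0.     0.418 -0.908]
 [ 0.    -0.908 -0.418]
 [-1.    -0.    -0.   ]]
```

```bash
python3 -m pendant '[{"fingers":100,"dp":[0,-2.1,-3.5],"rotation":[0,0,0]},{"fingers":100,"dp":[0,-2.1,-3.5],"rotation":[0,0,0]},{"fingers":100,"dp":[0,-2.1,-3.5],"rotation":[0,0,0]},{"fingers":100,"dp":[0,-2.1,-3.5],"rotation":[0,0,0]},{"fingers":100,"dp":[0,-2.1,-3.5],"rotation":[0,0,0]}]' 20;python3 -m pendant '[{"fingers":100,"dp":[0,-2.1,-3.5],"rotation":[0,0,0]},{"fingers":100,"dp":[0,-2.1,-3.5],"rotation":[0,0,0]},{"fingers":100,"dp":[0,-2.1,-3.5],"rotation":[0,0,0]},{"fingers":100,"dp":[0,-2.1,-3.5],"rotation":[0,0,0]},{"fingers":100,"dp":[0,0,0],"rotation":[-0.12,0,0]}]' 20
python3 -m pendant '[{"fingers":100,"dp":[0,0,0],"rotation":[-0.12,0,0]},{"fingers":100,"dp":[0,0,0],"rotation":[-0.12,0,0]},{"fingers":100,"dp":[0,0,0],"rotation":[-0.12,0,0]},{"fingers":100,"dp":[0,0,0],"rotation":[-0.12,0,0]},{"fingers":100,"dp":[0,0,0],"rotation":[-0.12,0,0]}]'
python3 -m pendant '[{"fingers":100,"dp":[0,0,0],"rotation":[-0.12,0,0]},{"fingers":100,"dp":[0,0,0],"rotation":[-0.12,0,0]},{"fingers":100,"dp":[0,0,0],"rotation":[-0.12,0,0]},{"fingers":100,"dp":[0,0,0],"rotation":[-0.06,0,0]},{"fingers":100,"dp":[0,0,0],"rotation":[0,0,0]}]'
 python3 - <<'E'
from h import *
st()
C=cal("wrist");p,d=cams.capture("wrist");cv2.imwrite("pics/w1.png",p);np.savez("pics/w1.npz",d=d,K=C[0],R=C[1],t=C[2])
print(C[1][2])
E
```

```text
t: 0.98
tcp_pos: [408.4, -118.0, 304.0]
orientation: [2.183, 1.57, -0.526]
wrist_force: [0.6, -1.4, -0.6]
grip_width: 85.4
t: 1.4
tcp_pos: [502.7, 20.0, 302.6]
orientation: [-2.102, 1.569, 1.597]
wrist_force: [-1.0, -0.2, -1.3]
grip_width: 85.2
t: 1.82
tcp_pos: [499.7, 15.1, 303.5]
orientation: [-1.071, 1.57, -3.054]
wrist_force: [0.1, 0.7, -0.2]
grip_width: 85.4
t: 2.23
tcp_pos: [499.7, 15.0, 303.6]
orientation: [-1.581, 1.57, 3.135]
wrist_force: [-0.1, 0.4, -0.7]
grip_width: 85.7
t 2.23 tcp [499.7  15.  303.6] gp [499.6  15.  249.6] j [ 0.03   0.079 -0.093  1.4    0.     1.597] F [-0.1  0.4 -0.7] T [ 0.02  0.05 -0.03] w 85.7
[[-0.001  1.     0.003]
 [ 0.     0.003 -1.   ]
 [-1.    -0.001 -0.   ]]
[ 8.26098181e-04 -2.90908530e-01 -9.56750513e-01]
```

View pics/w1.png

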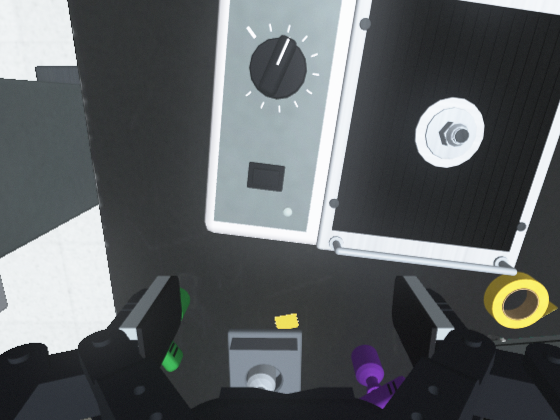

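```bash
cat >> h.py <<'E'
def load(n):
    z=np.load(n);return (z["K"],z["R"],z["t"]),z["d"]
E
python3 - <<'E'
from h import *
p=cv2.imread("pics/w1.png");C,d=load("pics/w1.npz");P=cloud(C,d)
for u,v in [(240,140),(277,90),(285,45),(268,80),(440,110),(455,165),(456,135),(447,135),(265,362),(380,80),(170,250)]:
    print((u,v),P[v,u].round(1))
a=cv2.resize(p[10:125,225:335],None,fx=5,fy=5,interpolation=cv2.INTER_CUBIC)
b=cv2.resize(p[90:175,405:495],None,fx=6,fy=6,interpolation=cv2.INTER_CUBIC)
cv2.imwrite("pics/w1a.png",a);cv2.imwrite("pics/w1b.png",b)
E
```

```text
(240, 140) [462.6  59.3  72.8]
(277, 90) [493.3  97.8  84.6]
(285, 45) [499.3 126.3 103.6]
(268, 80) [487.5 103.8 104.8]
(440, 110) [613.3  83.9  96.5]
(455, 165) [630.3  43.2  95.8]
(456, 135) [618.1  67.7 117.1]
(447, 135) [615.3  67.  109.3]
(265, 362) [ 477.3 -191.    31.7]
(380, 80) [568.  104.6  94.9]
(170, 250) [371.5 -68.8  -0.4]
```

View pics/w1a.png

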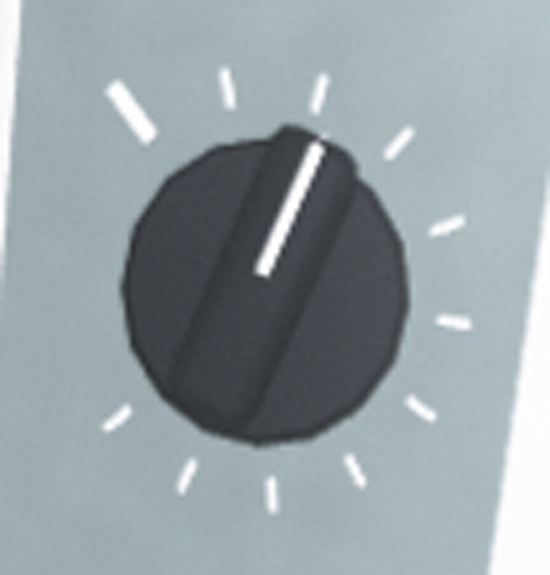

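View pics/w1b.png

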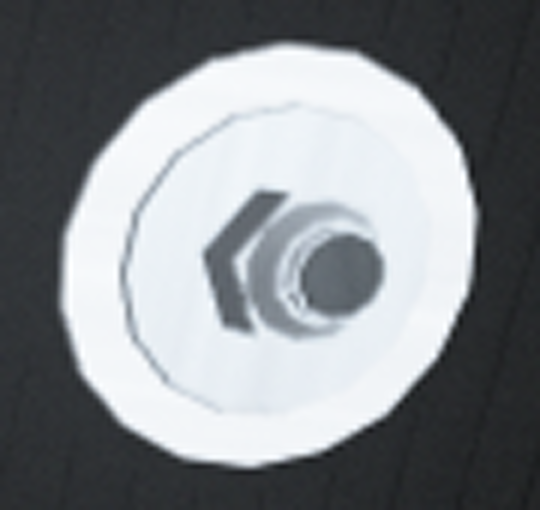

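```bash
python3 - <<'E'
from h import *
from scipy.optimize import least_squares
C,d=load("pics/w1.npz")
f=lambda x,y,s,ou,ov,z: onz(C,(x+.5)/s-.5+ou,(y+.5)/s-.5+ov,z)
T=[(131,111),(227,88),(320,93),(399,143),(447,226),(454,322),(421,408),(355,470),(272,494),(187,476),(117,418)]
D=72.5
Q=np.array([f(x,y,5,225,10,D) for x,y in T])[:,:2]
r=least_squares(lambda p:np.hypot(*(Q[1:]-p[:2]).T)-p[2],[490,110,32]).x;print("dial c",r)
a=np.degrees(np.arctan2(*(Q-r[:2]).T[::-1]));print(a.round(1),np.hypot(*(Q-r[:2]).T).round(1))
A=f(319,147,5,225,10,D+31.5);B=f(263,270,5,225,10,D+31.5);print(A,B,"pointer",np.degrees(np.arctan2(A[1]-B[1],A[0]-B[0])))
print("stud",f(343,273,6,405,90,115.5),"washer",f(278,258,6,405,90,98), "big", f(269,254,6,405,90,96))
E
```

```text
dial c [493.50149944 113.84117764  29.59178786]
[ 127.9  100.9   73.6   46.6   19.7   -7.4  -33.9  -61.2  -88.  -114.9
 -142.2] [32.7 29.5 29.6 29.6 29.7 29.6 29.5 29.5 29.6 29.6 29.6]
[501.61407424 130.02442791 104.        ] [493.96256094 114.50145608 104.        ] pointer 63.760598073880125
stud [622.85426926  67.49282033 115.5       ] washer [622.84654338  67.81629961  98.        ] big [622.54672835  68.14599733  96.        ]
```

```bash
python3 -m pendant '[{"fingers":47,"dp":[0,0,0],"rotation":[0.115,0,0]},{"fingers":47,"dp":[0,0,0],"rotation":[0.115,0,0]},{"fingers":47,"dp":[0,0,0],"rotation":[0.115,0,0]},{"fingers":47,"dp":[0,0,0],"rotation":[0.115,0,0]},{"fingers":47,"dp":[3,-1.7,-2.8],"rotation":[0,0,0]}]' 30;python3 -m pendant '[{"fingers":47,"dp":[3,-1.6,-2.9],"rotation":[0,0,0]},{"fingers":47,"dp":[3,-1.6,-2.9],"rotation":[0,0,0]},{"fingers":47,"dp":[2,0,0],"rotation":[0,0,0]},{"fingers":47,"dp":[0,0,0],"rotation":[0,0,0]}]'
 python3 - <<'E'
from h import *
st()
C=cal("wrist");p,d=cams.capture("wrist");cv2.imwrite("pics/w2.png",p);np.savez("pics/w2.npz",d=d,K=C[0],R=C[1],t=C[2])
E
```

```text
t: 2.7
tcp_pos: [499.4, 43.2, 279.9]
orientation: [1.909, 1.562, -0.132]
wrist_force: [0.5, -0.0, 0.2]
grip_width: 40.1
t: 3.03
tcp_pos: [491.9, 108.2, 195.4]
orientation: [-0.891, 1.563, -2.919]
wrist_force: [-0.7, -1.2, -0.4]
grip_width: 40.4
t 3.03 tcp [491.9 108.2 195.4] gp [491.5 108.1 141.4] j [ 0.217  0.114 -0.292  1.172 -0.     2.244] F [-0.7 -1.2 -0.4] T [ 0.01  0.   -0.02] w 40.4
[[-0.007  0.897 -0.441]
 [-0.002 -0.441 -0.897]
 [-1.    -0.006  0.005]]
```

View pics/w2.png

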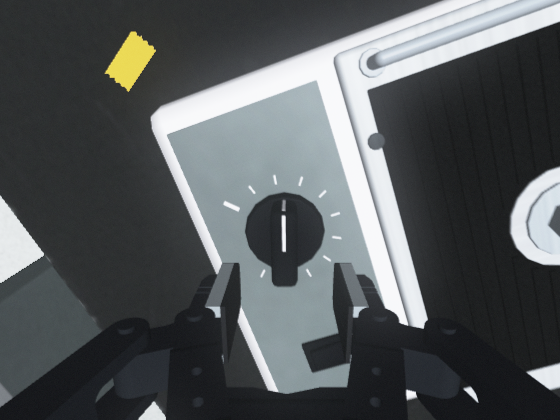

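```bash
python3 -m pendant '[{"fingers":47,"dp":[0,0,0],"rotation":[0,0,0]},{"fingers":47,"dp":[0,0,0],"rotation":[0,0,0]}]'
 python3 - <<'E'
from h import *
st()
C=cal("wrist");p,d=cams.capture("wrist");P=cloud(C,d)
m=(p.max(2)>180)&(P[...,2]>98)&(P[...,2]<110)
print(m.sum(), P[m].mean(0), P[m][:,:2].min(0),P[m][:,:2].max(0))
m=(P[...,2]>99)&(P[...,2]<110)&(np.hypot(P[...,0]-493.5,P[...,1]-113.8)<28)
q=P[m][:,:2].astype(np.float32);print(cv2.minAreaRect(q))
E
```

```text
t: 3.25
tcp_pos: [495.1, 106.9, 201.5]
orientation: [2.191, 1.568, 0.16]
wrist_force: [0.2, 0.5, -0.1]
grip_width: 39.7
t 3.25 tcp [495.1 106.9 201.5] gp [495.2 106.9 147.5] j [ 0.213  0.11  -0.283  1.176 -0.     2.243] F [ 0.2  0.5 -0.1] T [-0.02  0.04  0.05] w 39.7
[[ 0.002  0.896 -0.444]
 [ 0.    -0.444 -0.896]
 [-1.     0.002 -0.001]]
1329 [605.20689914  76.19871251  99.66672675] [493.12053249  49.15131854] [632.37746708 177.47657039]
((493.6754150390625, 114.01384735107422), (39.81601333618164, 13.02557373046875), 64.5204086303711)
```

```bash
python3 -m pendant '[{"fingers":47,"dp":[0,-0.45,-0.57],"rotation":[0,0,0]},{"fingers":47,"dp":[2,0,0],"rotation":[0,0,0]},{"fingers":47,"dp":[1.6,0,0],"rotation":[0,0,0]},{"fingers":47,"dp":[0,0,0],"rotation":[0,0,0]},{"fingers":47,"dp":[0,0,0],"rotation":[0,0,0]}]'
 python3 - <<'E'
from h import *
st()
E
```

```text
t: 3.72
tcp_pos: [492.5, 114.3, 164.1]
orientation: [-1.032, 1.57, -3.062]
wrist_force: [0.2, -0.9, -0.4]
grip_width: 40.3
t 3.72 tcp [492.5 114.3 164.1] gp [492.4 114.3 110.1] j [ 0.228  0.128 -0.346  1.097  0.     2.257] F [ 0.2 -0.9 -0.4] T [-0.01 -0.04  0.04] w 40.3
[[-0.001  0.897 -0.443]
 [-0.    -0.443 -0.897]
 [-1.    -0.001  0.   ]]
```

```bash
python3 -m pendant '[{"fingers":47,"dp":[0.9,0.1,0],"rotation":[0,0,0]},{"fingers":47,"dp":[0,0,0],"rotation":[0,0,0]},{"fingers":0,"dp":[0,0,0],"rotation":[0,0,0]},{"fingers":0,"dp":[0,0,0],"rotation":[0,0,0]},{"fingers":0,"dp":[0,0,0],"rotation":[0,0,0]}]' 30;python3 -m pendant '[{"fingers":0,"dp":[0,0,0],"rotation":[0,0,0]},{"fingers":0,"dp":[0,0,0],"rotation":[0,0,0]},{"fingers":0,"dp":[0,0,0],"rotation":[0,0,0]}]'; python3 -c "from h import *;st()"
```

```text
t: 4.13
tcp_pos: [493.1, 114.5, 155.5]
orientation: [-2.173, 1.569, 2.082]
wrist_force: [-4.3, 3.8, 2.7]
grip_width: 12.3
t: 4.38
tcp_pos: [493.0, 114.5, 155.5]
orientation: [-2.177, 1.569, 2.078]
wrist_force: [-5.0, 3.3, 4.6]
grip_width: 12.2
t 4.38 tcp [493.  114.5 155.5] gp [493.  114.6 101.5] j [ 2.270e-01  1.340e-01 -3.590e-01  1.078e+00  2.000e-03  2.256e+00] F [-5.   3.3  4.6] T [0.49 0.84 0.03] w 12.2
[[-0.001  0.897 -0.442]
 [ 0.002 -0.442 -0.897]
 [-1.    -0.001 -0.001]]
```

```bash
python3 -m pendant '[{"fingers":0,"dp":[0,0,0],"rotation":[-0.112,0,0]},{"fingers":0,"dp":[0,0,0],"rotation":[-0.112,0,0]},{"fingers":0,"dp":[0,0,0],"rotation":[-0.112,0,0]},{"fingers":0,"dp":[0,0,0],"rotation":[-0.112,0,0]},{"fingers":0,"dp":[0,0,0],"rotation":[-0.112,0,0]}]';python3 -m pendant '[{"fingers":0,"dp":[0,0,0],"rotation":[-0.112,0,0]},{"fingers":0,"dp":[0,0,0],"rotation":[-0.112,0,0]},{"fingers":0,"dp":[0,0,0],"rotation":[-0.112,0,0]},{"fingers":0,"dp":[0,0,0],"rotation":[-0.112,0,0]},{"fingers":0,"dp":[0,0,0],"rotation":[-0.112,0,0]}]';python3 -m pendant '[{"fingers":0,"dp":[0,0,0],"rotation":[0,0,0]},{"fingers":0,"dp":[0,0,0],"rotation":[0,0,0]},{"fingers":0,"dp":[0,0,0],"rotation":[0,0,0]}]'; python3 - <<'E'
from h import *
o,R=st();print(np.degrees(np.arctan2(R[1,1],R[0,1]))+90)
p,d=cams.capture("wrist");cv2.imwrite("pics/w3.png",p)
E
```

```text
t: 4.8
tcp_pos: [492.5, 114.6, 155.4]
orientation: [-2.479, 1.568, 2.341]
wrist_force: [-6.2, 3.0, 6.2]
grip_width: 12.3
t: 5.22
tcp_pos: [492.0, 114.4, 155.4]
orientation: [-2.747, 1.568, 2.634]
wrist_force: [-8.9, 1.8, 8.1]
grip_width: 12.3
t: 5.47
tcp_pos: [492.0, 114.4, 155.4]
orientation: [-2.737, 1.568, 2.638]
wrist_force: [-9.0, 1.7, 7.5]
grip_width: 12.4
t 5.47 tcp [492.  114.4 155.4] gp [491.9 114.5 101.4] j [ 0.228  0.134 -0.36   1.08   0.002  1.136] F [-9.   1.7  7.5] T [0.45 1.77 0.06] w 12.4
[[-0.003  0.788  0.615]
 [ 0.002  0.615 -0.788]
 [-1.    -0.001 -0.003]]
127.96651367502056
```

View pics/w3.png

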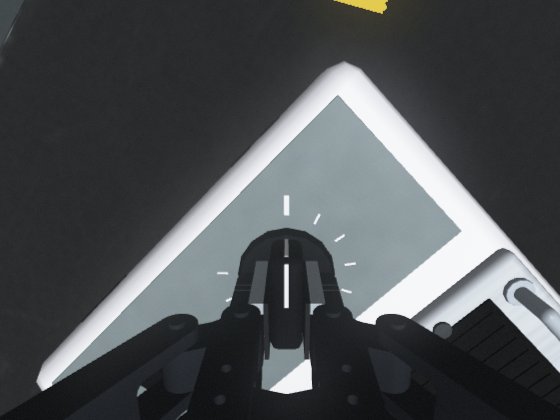

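```bash
python3 -m pendant '[{"fingers":47,"dp":[0,0,0],"rotation":[0,0,0]},{"fingers":47,"dp":[0,0,0],"rotation":[0,0,0]},{"fingers":47,"dp":[0,0,0],"rotation":[0,0,0]},{"fingers":47,"dp":[-2,0,0],"rotation":[0,0,0]},{"fingers":47,"dp":[-3.5,0,0],"rotation":[0,0,0]}]'
python3 -m pendant '[{"fingers":47,"dp":[-4,0,0],"rotation":[0,0,0]},{"fingers":47,"dp":[-3.5,0,0],"rotation":[0,0,0]},{"fingers":47,"dp":[-2,-2.65,2.9],"rotation":[0,0,0]},{"fingers":47,"dp":[0,-2.65,2.9],"rotation":[0,0,0]},{"fingers":47,"dp":[0,-2.65,2.9],"rotation":[0,0,0]}]'
python3 -m pendant '[{"fingers":47,"dp":[0,-2.65,2.9],"rotation":[0,0,0]},{"fingers":47,"dp":[0,-2.65,2.9],"rotation":[0,0,0]},{"fingers":47,"dp":[0,-2.65,2.9],"rotation":[0,0,0]},{"fingers":47,"dp":[0,-2.65,2.9],"rotation":[0,0,0]},{"fingers":47,"dp":[0,-2.65,2.9],"rotation":[0,0,0]}]'
python3 -m pendant '[{"fingers":47,"dp":[0,-2.65,2.9],"rotation":[0,0,0]},{"fingers":47,"dp":[0,-2.65,2.9],"rotation":[0,0,0]},{"fingers":47,"dp":[0,-2.65,2.9],"rotation":[0,0,0]},{"fingers":47,"dp":[0,0,0],"rotation":[0.12,0,0]},{"fingers":47,"dp":[0,0,0],"rotation":[0.12,0,0]}]'
python3 -m pendant '[{"fingers":47,"dp":[0,0,0],"rotation":[0.12,0,0]},{"fingers":47,"dp":[0,0,0],"rotation":[0.12,0,0]},{"fingers":47,"dp":[0,0,0],"rotation":[0.12,0,0]},{"fingers":47,"dp":[0,0,0],"rotation":[0.06,0,0]},{"fingers":47,"dp":[0,0,0],"rotation":[0,0,0]}]'
 python3 - <<'E'
from h import *
st()
C=cal("wrist");p,d=cams.capture("wrist");cv2.imwrite("pics/w4.png",p);np.savez("pics/w4.npz",d=d,K=C[0],R=C[1],t=C[2])
E
```

```text
t: 5.93
tcp_pos: [491.9, 113.5, 206.9]
orientation: [-1.968, 1.564, -2.877]
wrist_force: [0.9, -0.5, -0.6]
grip_width: 39.7
t: 6.35
tcp_pos: [485.4, -2.2, 305.7]
orientation: [0.821, 1.566, -0.086]
wrist_force: [1.3, -0.7, -0.4]
grip_width: 40.2
t: 6.77
tcp_pos: [468.8, -199.3, 304.0]
orientation: [0.363, 1.57, -0.546]
wrist_force: [0.7, 0.5, -0.3]
grip_width: 40.3
t: 7.18
tcp_pos: [459.5, -317.4, 303.0]
orientation: [-1.943, 1.57, -3.102]
wrist_force: [0.3, 0.6, -0.3]
grip_width: 39.9
t: 7.6
tcp_pos: [460.1, -315.0, 303.6]
orientation: [0.237, 1.571, -1.333]
wrist_force: [-0.7, 0.2, -1.1]
grip_width: 40.0
t 7.60 tcp [ 460.1 -315.   303.6] gp [ 460.1 -315.   249.6] j [-0.6    0.188  0.033  1.416 -0.     0.97 ] F [-0.7  0.2 -1.1] T [-0.01  0.02  0.01] w 40.0
[[ 0.  1.  0.]
 [-0.  0. -1.]
 [-1.  0.  0.]]
```

View pics/w4.png

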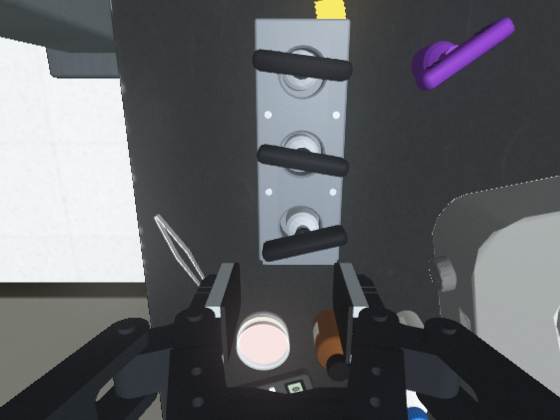

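```bash
cat >> h.py <<'E'
def handles(P,lo,hi,box):
    m=(P[...,2]>lo)&(P[...,2]<hi)&(P[...,0]>box[0])&(P[...,0]<box[1])&(P[...,1]>box[2])&(P[...,1]<box[3])
    n,l,s,c=cv2.connectedComponentsWithStats(m.astype(np.uint8))
    for i in range(1,n):
        if s[i,4]<150: continue
        q=P[l==i];r=cv2.minAreaRect(q[:,:2].astype(np.float32));b=cv2.boxPoints(r)
        e=max([b[1]-b[0],b[2]-b[1]],key=np.linalg.norm);a=np.degrees(np.arctan2(e[1],e[0]));a=(a+90)%180-90
        print("c",np.round(r[0],1),"size",np.round(r[1],1),"long axis deg %.1f"%a,"z",np.percentile(q[:,2],[5,50,95]).round(1),"px",c[i].round())
E
python3 - <<'E'
from h import *
C,d=load("pics/w4.npz");P=cloud(C,d)
handles(P,86,98,(395,530,-430,-150))
m=(P[...,2]>28)&(P[...,2]<36)&(P[...,0]>390)&(P[...,0]<560)&(P[...,1]>-420)&(P[...,1]<-120)
n,l,s,c=cv2.connectedComponentsWithStats(m.astype(np.uint8));i=1+s[1:,4].argmax();r=cv2.minAreaRect(P[l==i][:,:2].astype(np.float32));print(r,P[l==i][:,2].mean())
E
```

```text
c [ 473.  -214.8] size [14.5 73.5] long axis deg -7.0 z [87.6 91.  92.7] px [302.  65.]
c [ 474.3 -286.1] size [14.4 73.8] long axis deg -10.1 z [87.4 90.9 92.4] px [302. 161.]
c [ 476.5 -357.7] size [73.5 14.6] long axis deg 13.4 z [87.3 90.7 92.3] px [304. 246.]
((475.3262939453125, -252.85684204101562), (67.24527740478516, 82.39259338378906), 83.84949493408203) 31.732283392200067
```

```bash
python3 - <<'E'
from h import *
C,d=load("pics/w1.npz")
f=lambda x,y,z: onz(C,(x+.5)/6-.5+405,(y+.5)/6-.5+90,z)[:2]
c=np.array([622.8,67.6])
for p in [(205,255),(262,190),(228,325)]:
  for z in (98,):
    q=f(*p,z)-c;print(p,z,q.round(1),np.hypot(*q).round(2),np.degrees(np.arctan2(q[1],q[0])).round(1))
E
```

```text
(205, 255) 98 [-9.   0.5] 9.06 176.5
(262, 190) 98 [-3.   8.4] 8.92 109.8
(228, 325) 98 [-5.1 -8. ] 9.49 -122.5
```

```bash
python3 -m pendant '[{"fingers":47,"dp":[0,0.43,-3.3],"rotation":[0,0,0]},{"fingers":47,"dp":[0,0.43,-3.4],"rotation":[0,0,0]},{"fingers":47,"dp":[0,0.43,-3.3],"rotation":[0,0,0]},{"fingers":47,"dp":[0,0,0],"rotation":[-0.12,0,0]},{"fingers":47,"dp":[0,0,0],"rotation":[-0.12,0,0]}]'
python3 -m pendant '[{"fingers":47,"dp":[0,0,0],"rotation":[-0.12,0,0]},{"fingers":47,"dp":[0,0,0],"rotation":[-0.12,0,0]},{"fingers":47,"dp":[0,0,0],"rotation":[-0.12,0,0]},{"fingers":47,"dp":[0,0,0],"rotation":[-0.12,0,0]},{"fingers":47,"dp":[0,0,0],"rotation":[-0.12,0,0]}]'
python3 -m pendant '[{"fingers":47,"dp":[0,0,0],"rotation":[-0.12,0,0]},{"fingers":47,"dp":[0,0,0],"rotation":[-0.12,0,0]},{"fingers":47,"dp":[0,0,0],"rotation":[-0.12,0,0]},{"fingers":47,"dp":[3,0,0],"rotation":[-0.12,0,0]},{"fingers":47,"dp":[4,0,0],"rotation":[-0.12,0,0]}]'
python3 -m pendant '[{"fingers":47,"dp":[3,0,0],"rotation":[-0.009,0,0]},{"fingers":47,"dp":[0,0,0],"rotation":[0,0,0]},{"fingers":47,"dp":[0,0,0],"rotation":[0,0,0]}]'
 python3 - <<'E'
from h import *
st()
C=cal("wrist");p,d=cams.capture("wrist");cv2.imwrite("pics/w5.png",p);P=cloud(C,d)
handles(P,86,98,(395,530,-430,-150))
E
```

```text
t: 8.07
tcp_pos: [473.0, -213.0, 304.1]
orientation: [0.809, 1.57, -0.509]
wrist_force: [-0.6, -0.5, -0.2]
grip_width: 40.0
t: 8.48
tcp_pos: [472.8, -214.7, 303.8]
orientation: [-0.027, 1.57, -0.747]
wrist_force: [0.1, -1.1, -0.1]
grip_width: 40.5
t: 8.9
tcp_pos: [474.6, -215.6, 236.4]
orientation: [-0.32, 1.563, -0.441]
wrist_force: [1.5, 0.4, -0.5]
grip_width: 40.2
t: 9.15
tcp_pos: [471.9, -214.3, 202.9]
orientation: [2.861, 1.567, 2.742]
wrist_force: [0.3, -0.5, 1.9]
grip_width: 40.3
t 9.15 tcp [ 471.9 -214.3  202.9] gp [ 471.7 -214.2  148.9] j [-0.426  0.135 -0.251  1.188 -0.    -0.307] F [ 0.3 -0.5  1.9] T [0.01 0.04 0.03] w 40.3
[[-0.003  0.119  0.993]
 [ 0.001  0.993 -0.119]
 [-1.     0.001 -0.003]]
c [ 472.1 -214.6] size [14.5 73. ] long axis deg -6.7 z [87.4 91.  92.5] px [285. 240.]
c [ 473.5 -285.7] size [14.8 73.1] long axis deg -9.9 z [87.2 90.9 92.4] px [159. 257.]
c [ 475.7 -357. ] size [73.1 14.9] long axis deg 12.9 z [86.7 90.5 92.2] px [ 34. 277.]
```

View pics/w5.png

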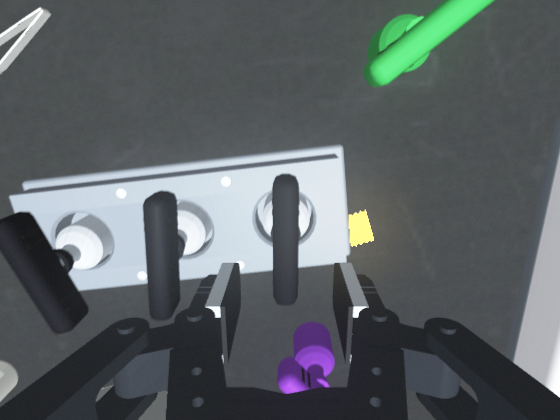

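```bash
python3 -m pendant '[{"fingers":47,"dp":[3,0,0],"rotation":[0,0,0]},{"fingers":47,"dp":[3,0,0],"rotation":[0,0,0]},{"fingers":47,"dp":[0.7,0,0],"rotation":[0,0,0]},{"fingers":47,"dp":[0,0,0],"rotation":[0,0,0]},{"fingers":0,"dp":[0,0,0],"rotation":[0,0,0]}]' 60
python3 -m pendant '[{"fingers":0,"dp":[0,0,0],"rotation":[0,0,0]},{"fingers":0,"dp":[0,0,0],"rotation":[0,0,0]},{"fingers":0,"dp":[0,0,0],"rotation":[0,0,0]},{"fingers":0,"dp":[0,0,0],"rotation":[0,0,0]}]'
 python3 -c "from h import *;st()"
```

```text
t: 9.62
tcp_pos: [473.6, -215.1, 138.8]
orientation: [-0.315, 1.569, -0.434]
wrist_force: [0.8, 0.3, -0.2]
grip_width: 29.3
t: 9.95
tcp_pos: [474.0, -215.2, 139.4]
orientation: [-0.271, 1.566, -0.391]
wrist_force: [0.4, -0.6, 7.4]
grip_width: 12.7
t 9.95 tcp [ 474.  -215.2  139.4] gp [ 474.3 -215.3   85.4] j [-0.426  0.167 -0.357  1.042  0.    -0.307] F [ 0.4 -0.6  7.4] T [0.1  0.15 0.  ] w 12.7
[[ 0.004  0.119  0.993]
 [-0.002  0.993 -0.119]
 [-1.    -0.001  0.004]]
```

```bash
python3 -m pendant '[{"fingers":0,"dp":[-2,0,0],"rotation":[0,0,0]},{"fingers":0,"dp":[-3.6,0,0],"rotation":[0,0,0]},{"fingers":0,"dp":[-3.6,0,0],"rotation":[0,0,0]},{"fingers":0,"dp":[-3.6,0,0],"rotation":[0,0,0]},{"fingers":0,"dp":[0,0,0],"rotation":[0,0,0]}]'
python3 -m pendant '[{"fingers":0,"dp":[-1,3.5,2.05],"rotation":[0,0,0]},{"fingers":0,"dp":[0,3.5,2.05],"rotation":[0,0,0]},{"fingers":0,"dp":[0,3.5,2.05],"rotation":[0,0,0]},{"fingers":0,"dp":[0,3.5,2.05],"rotation":[0,0,0]},{"fingers":0,"dp":[0,3.5,2.05],"rotation":[0,0,0]}]'
python3 -m pendant '[{"fingers":0,"dp":[0,3.5,2.05],"rotation":[0,0,0]},{"fingers":0,"dp":[0,0,0],"rotation":[0,0,0]},{"fingers":0,"dp":[0,0,0],"rotation":[0,0,0]},{"fingers":0,"dp":[0,0,0],"rotation":[0,0,0]}]'
 python3 - <<'E'
from h import *
st()
C=cal("wrist");p,d=cams.capture("wrist");cv2.imwrite("pics/w6.png",p);np.savez("pics/w6.npz",d=d,K=C[0],R=C[1],t=C[2])
E
```

```text
t: 10.37
tcp_pos: [474.8, -215.6, 273.2]
orientation: [-0.31, 1.559, -0.429]
wrist_force: [0.8, 0.2, -1.5]
grip_width: 12.8
t: 10.78
tcp_pos: [596.2, -51.7, 275.4]
orientation: [-0.079, 1.57, -0.199]
wrist_force: [0.5, -1.0, -1.7]
grip_width: 13.3
t: 11.12
tcp_pos: [619.7, -20.8, 274.6]
orientation: [-2.419, 1.57, -2.538]
wrist_force: [-0.3, 0.1, -1.2]
grip_width: 13.0
t 11.12 tcp [619.7 -20.8 274.6] gp [619.7 -20.8 220.6] j [-0.033  0.31   0.127  1.388 -0.     0.086] F [-0.3  0.1 -1.2] T [-0.04 -0.02 -0.02] w 13.0
[[-0.001  0.119  0.993]
 [-0.     0.993 -0.119]
 [-1.    -0.    -0.001]]
```

View pics/w6.png

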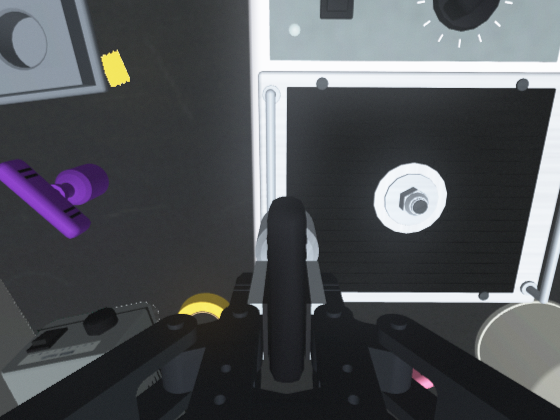

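```bash
python3 - <<'E'
from h import *
p=cv2.imread("pics/w6.png");C,d=load("pics/w6.npz");P=cloud(C,d)
handles(P,215,240,(560,690,-45,10))
cv2.imwrite("pics/w6a.png",cv2.resize(p[155:240,365:455],None,fx=7,fy=7,interpolation=cv2.INTER_CUBIC))
cv2.imwrite("pics/w6b.png",cv2.resize(p[180:400,230:350],None,fx=2.7,fy=2.7,interpolation=cv2.INTER_CUBIC))
E
```

```text
c [617.4 -19.4] size [70.3 38. ] long axis deg 12.7 z [219.6 226.4 238.8] px [287. 293.]
```

View pics/w6a.png

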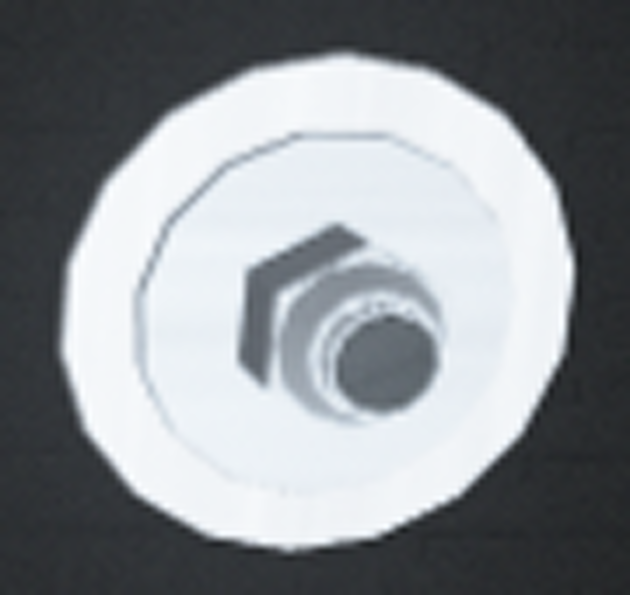

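View pics/w6b.png

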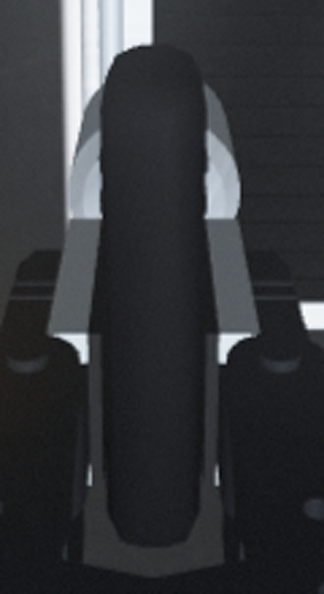

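```bash
python3 - <<'E'
from h import *
C,d=load("pics/w6.npz");P=cloud(C,d)
f=lambda x,y,z: onz(C,(x+.5)/7-.5+365,(y+.5)/7-.5+155,z)[:2]
print("stud",f(385,362,115.5),"washer",f(322,312,98),"big",f(318,300,96))
c=(f(385,362,115.5)+f(322,312,98))/2;print(c)
for z,pts in ((98,[(337,224),(248,268),(240,368)]),(108,[(365,243),(278,292),(268,388)])):
    Q=np.array([f(*p,z) for p in pts])
    for q in Q-c: print(z,np.hypot(*q).round(2),np.degrees(np.arctan2(q[1],q[0])).round(1))
    for i in (0,1):
        e=Q[i+1]-Q[i];print("edge",np.hypot(*e).round(2),"normal mod60",(np.degrees(np.arctan2(e[1],e[0]))+90)%60)
m=(P[...,2]>221)&(P[...,2]<233)&(np.abs(P[...,1]+20.8)<12);v,u=np.nonzero(m)
q=P[m];print(len(q),q[:,0].min(),q[:,0].max(),np.median(q[:,2]),"rows",v.min(),v.max())
for (x,y) in [(155,45),(152,545)]: print(onz(C,(x+.5)/2.7-.5+230,(y+.5)/2.7-.5+180,226))
for col in range(275,300,3): print([P[r,col,2].round(0) for r in range(195,390,15)])
E
```

```text
stud [622.45919107  67.11440763] washer [622.25163684  66.96330293] big [621.55689483  67.22906076]
[622.35541396  67.03885528]
98 9.15 170.1
98 9.2 -127.1
98 9.69 -60.4
edge 9.56 normal mod60 21.237125231522697
edge 10.4 normal mod60 23.973894205405387
108 9.58 174.5
108 9.37 -127.3
108 9.48 -65.9
edge 9.22 normal mod60 24.751916444273192
edge 9.63 normal mod60 22.842017263581013
6816 581.3159012504809 653.9632241493279 226.24603475822124 rows 206 382
[577.01982177 -15.489373   226.        ]
[652.49732644 -24.91297299 226.        ]
[np.float64(113.0), np.float64(222.0), np.float64(225.0), np.float64(227.0), np.float64(227.0), np.float64(226.0), np.float64(226.0), np.float64(225.0), np.float64(227.0), np.float64(226.0), np.float64(225.0), np.float64(225.0), np.float64(226.0)]
[np.float64(93.0), np.float64(223.0), np.float64(226.0), np.float64(227.0), np.float64(226.0), np.float64(226.0), np.float64(226.0), np.float64(226.0), np.float64(226.0), np.float64(226.0), np.float64(227.0), np.float64(226.0), np.float64(226.0)]
[np.float64(94.0), np.float64(223.0), np.float64(227.0), np.float6
[... 962 characters left out ...]
.float64(228.0), np.float64(227.0), np.float64(227.0), np.float64(227.0), np.float64(227.0), np.float64(227.0), np.float64(227.0), np.float64(228.0), np.float64(227.0), np.float64(226.0), np.float64(227.0)]
[np.float64(95.0), np.float64(223.0), np.float64(227.0), np.float64(225.0), np.float64(227.0), np.float64(227.0), np.float64(227.0), np.float64(225.0), np.float64(227.0), np.float64(227.0), np.float64(226.0), np.float64(225.0), np.float64(225.0)]
[np.float64(95.0), np.float64(223.0), np.float64(225.0), np.float64(227.0), np.float64(226.0), np.float64(226.0), np.float64(226.0), np.float64(226.0), np.float64(225.0), np.float64(226.0), np.float64(227.0), np.float64(226.0), np.float64(226.0)]
```

```bash
python3 -m pendant '[{"fingers":0,"dp":[0,0,0],"rotation":[0.102,0,0]},{"fingers":0,"dp":[0,0,0],"rotation":[0.102,0,0]},{"fingers":0,"dp":[0,0,0],"rotation":[0.102,0,0]},{"fingers":0,"dp":[0,0,0],"rotation":[0.102,0,0]},{"fingers":0,"dp":[0,0,0],"rotation":[0.102,0,0]}]'
python3 -m pendant '[{"fingers":0,"dp":[0,2.42,-1.61],"rotation":[0,0,0]},{"fingers":0,"dp":[0,2.42,-1.61],"rotation":[0,0,0]},{"fingers":0,"dp":[0,2.42,-1.61],"rotation":[0,0,0]},{"fingers":0,"dp":[0,0,0],"rotation":[0,0,0]},{"fingers":0,"dp":[0,0,0],"rotation":[0,0,0]}]'
 python3 - <<'E'
from h import *
st()
C=cal("wrist");p,d=cams.capture("wrist");cv2.imwrite("pics/w7.png",p);np.savez("pics/w7.npz",d=d,K=C[0],R=C[1],t=C[2])
E
```

```text
t: 11.58
tcp_pos: [619.0, -22.6, 275.4]
orientation: [0.354, 1.57, -0.284]
wrist_force: [0.5, 0.9, -1.8]
grip_width: 13.1
t: 12.0
tcp_pos: [623.0, 66.0, 275.2]
orientation: [0.112, 1.57, -0.517]
wrist_force: [-0.8, -1.0, -1.5]
grip_width: 12.7
t 12.00 tcp [623.   66.  275.2] gp [623.1  66.  221.2] j [ 0.106  0.322  0.144  1.393 -0.     0.735] F [-0.8 -1.  -1.5] T [-0.07 -0.03 -0.04] w 12.7
[[ 0.     0.589  0.808]
 [-0.     0.808 -0.589]
 [-1.     0.     0.001]]
```

View pics/w7.png

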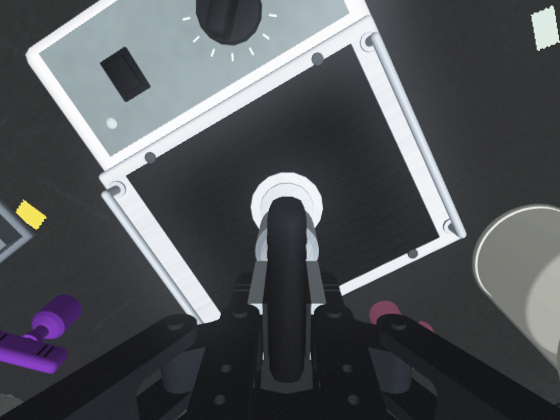

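```bash
python3 -m pendant '[{"fingers":0,"dp":[1.2,0,0],"rotation":[0,0,0]},{"fingers":0,"dp":[1.2,0,0],"rotation":[0,0,0]},{"fingers":0,"dp":[0.4,0,0],"rotation":[0,0,0]},{"fingers":0,"dp":[0.4,0,0],"rotation":[0,0,0]},{"fingers":0,"dp":[0,0,0],"rotation":[0,0,0]}]'
python3 -c "from h import *;st()"
python3 -m pendant '[{"fingers":0,"dp":[0.3,0,0],"rotation":[0,0,0]},{"fingers":0,"dp":[0,0,0],"rotation":[0,0,0]}]'
python3 -c "from h import *;st()"
```

```text
t: 12.47
tcp_pos: [623.2, 65.0, 242.2]
orientation: [-2.264, 1.57, -2.896]
wrist_force: [-0.3, 0.1, -2.3]
grip_width: 13.1
t 12.47 tcp [623.2  65.  242.2] gp [623.1  65.  188.2] j [ 0.104  0.326  0.077  1.323 -0.     0.735] F [-0.3  0.1 -2.3] T [ 0.01 -0.06  0.04] w 13.1
[[-0.001  0.59   0.807]
 [-0.     0.807 -0.59 ]
 [-1.    -0.001 -0.001]]
t: 12.63
tcp_pos: [623.6, 65.8, 239.8]
orientation: [0.615, 1.57, -0.016]
wrist_force: [0.9, -0.2, -1.4]
grip_width: 13.1
t 12.63 tcp [623.6  65.8 239.8] gp [623.6  65.8 185.8] j [ 0.105  0.326  0.072  1.317 -0.     0.735] F [ 0.9 -0.2 -1.4] T [ 0.   -0.02 -0.04] w 13.1
[[ 0.     0.589  0.808]
 [-0.     0.808 -0.589]
 [-1.     0.     0.   ]]
```

```bash
python3 -m pendant '[{"fingers":0,"dp":[0.3,0,0],"rotation":[0,0,0]},{"fingers":0,"dp":[0,0,0],"rotation":[0,0,0]}]'
python3 -m pendant '[{"fingers":0,"dp":[0.3,0,0],"rotation":[0,0,0]},{"fingers":0,"dp":[0,0,0],"rotation":[0,0,0]}]'
python3 -m pendant '[{"fingers":0,"dp":[0.2,0,0],"rotation":[0,0,0]},{"fingers":0,"dp":[0,0,0],"rotation":[0,0,0]}]'
python3 -c "from h import *;st()"
```

```text
t: 12.8
tcp_pos: [623.5, 66.2, 236.5]
orientation: [-2.101, 1.571, -2.731]
wrist_force: [0.0, -0.6, -2.3]
grip_width: 12.9
t: 12.97
tcp_pos: [623.5, 66.3, 233.2]
orientation: [-2.391, 1.57, -3.021]
wrist_force: [-0.3, -0.0, -2.1]
grip_width: 12.6
t: 13.13
tcp_pos: [623.4, 66.2, 231.3]
orientation: [-2.396, 1.57, -3.025]
wrist_force: [0.4, 0.8, -2.8]
grip_width: 12.8
t 13.13 tcp [623.4  66.2 231.3] gp [623.4  66.2 177.3] j [ 0.106  0.328  0.056  1.3   -0.     0.735] F [ 0.4  0.8 -2.8] T [ 0.01 -0.02  0.01] w 12.8
[[-0.     0.589  0.808]
 [-0.     0.808 -0.589]
 [-1.    -0.    -0.   ]]
```

```bash
python3 -m pendant '[{"fingers":0,"dp":[0.15,0,0],"rotation":[0,0,0]},{"fingers":0,"dp":[0,0,0],"rotation":[0,0,0]}]'
python3 -m pendant '[{"fingers":0,"dp":[0.15,0,0],"rotation":[0,0,0]},{"fingers":0,"dp":[0,0,0],"rotation":[0,0,0]}]'
python3 -m pendant '[{"fingers":0,"dp":[0.1,0,0],"rotation":[0,0,0]},{"fingers":0,"dp":[0,0,0],"rotation":[0,0,0]}]'
```

```text
t: 13.3
tcp_pos: [623.6, 66.3, 230.1]
orientation: [1.515, 1.571, 0.886]
wrist_force: [0.0, 0.0, -2.1]
grip_width: 13.1
t: 13.47
tcp_pos: [623.6, 66.2, 229.9]
orientation: [0.83, 1.569, 0.2]
wrist_force: [-1.9, 0.0, 4.4]
grip_width: 12.9
t: 13.63
tcp_pos: [623.5, 66.3, 229.9]
orientation: [0.785, 1.568, 0.155]
wrist_force: [-4.2, -0.5, 9.3]
grip_width: 12.8
```

```bash
for i in 1; do python3 -m pendant '[{"fingers":0,"dp":[0,0,0],"rotation":[0.08,0,0]},{"fingers":0,"dp":[0,0,0],"rotation":[0.08,0,0]},{"fingers":0,"dp":[0,0,0],"rotation":[0,0,0]}]';python3 -c "from h import *;st()"; done
python3 -m pendant '[{"fingers":0,"dp":[0,0,0],"rotation":[0.08,0,0]},{"fingers":0,"dp":[0,0,0],"rotation":[0.08,0,0]},{"fingers":0,"dp":[0,0,0],"rotation":[0,0,0]}]';python3 -c "from h import *;st()"
```

```text
t: 13.88
tcp_pos: [624.3, 66.2, 229.9]
orientation: [0.819, 1.567, 0.026]
wrist_force: [-0.1, -0.6, 6.9]
grip_width: 12.6
t 13.88 tcp [624.3  66.2 229.9] gp [624.5  66.2 175.9] j [ 0.106  0.326  0.051  1.292 -0.     0.899] F [-0.1 -0.6  6.9] T [-0.14  0.23 -0.03] w 12.6
[[ 0.004  0.713  0.702]
 [ 0.     0.702 -0.713]
 [-1.     0.003  0.003]]
t: 14.13
tcp_pos: [624.4, 66.0, 229.9]
orientation: [0.908, 1.567, -0.045]
wrist_force: [0.1, -1.2, 7.2]
grip_width: 12.9
t 14.13 tcp [624.4  66.  229.9] gp [624.6  66.  175.9] j [ 1.060e-01  3.260e-01  5.100e-02  1.292e+00 -1.000e-03  1.059e+00] F [ 0.1 -1.2  7.2] T [-0.19  0.11 -0.06] w 12.9
[[ 0.004  0.815  0.579]
 [-0.     0.579 -0.815]
 [-1.     0.003  0.003]]
```

```bash
python3 -m pendant '[{"fingers":0,"dp":[0,0,0],"rotation":[0.08,0,0]},{"fingers":0,"dp":[0,0,0],"rotation":[0.08,0,0]},{"fingers":0,"dp":[0,0,0],"rotation":[0,0,0]}]';python3 -c "from h import *;st()"
python3 -m pendant '[{"fingers":0,"dp":[0,0,0],"rotation":[0.08,0,0]},{"fingers":0,"dp":[0,0,0],"rotation":[0.08,0,0]},{"fingers":0,"dp":[0,0,0],"rotation":[0,0,0]}]';python3 -c "from h import *;st()"
```

```text
t: 14.38
tcp_pos: [624.1, 65.9, 229.9]
orientation: [0.957, 1.567, -0.156]
wrist_force: [-1.1, -1.7, 8.4]
grip_width: 13.1
t 14.38 tcp [624.1  65.9 229.9] gp [624.3  65.8 175.9] j [ 1.050e-01  3.260e-01  5.100e-02  1.292e+00 -1.000e-03  1.219e+00] F [-1.1 -1.7  8.4] T [-0.38  0.37 -0.08] w 13.1
[[ 0.004  0.897  0.442]
 [-0.001  0.442 -0.897]
 [-1.     0.003  0.002]]
t: 14.63
tcp_pos: [623.9, 65.7, 229.9]
orientation: [0.959, 1.567, -0.314]
wrist_force: [-1.3, -1.9, 8.3]
grip_width: 13.0
t 14.63 tcp [623.9  65.7 229.9] gp [624.1  65.6 175.9] j [ 1.050e-01  3.260e-01  5.100e-02  1.293e+00 -1.000e-03  1.379e+00] F [-1.3 -1.9  8.3] T [-0.57  0.49 -0.05] w 13.0
[[ 0.003  0.956  0.293]
 [-0.001  0.293 -0.956]
 [-1.     0.003  0.002]]
```

```bash
python3 -m pendant '[{"fingers":0,"dp":[0,0,0],"rotation":[0.08,0,0]},{"fingers":0,"dp":[0,0,0],"rotation":[0.08,0,0]},{"fingers":0,"dp":[0,0,0],"rotation":[0.08,0,0]},{"fingers":0,"dp":[0,0,0],"rotation":[0,0,0]}]';python3 -c "from h import *;st()"
```

```text
t: 14.97
tcp_pos: [623.8, 65.5, 229.9]
orientation: [1.071, 1.567, -0.442]
wrist_force: [-2.9, -3.1, 8.0]
grip_width: 12.9
t 14.97 tcp [623.8  65.5 229.9] gp [624.   65.4 175.9] j [ 0.105  0.326  0.051  1.293 -0.002  1.619] F [-2.9 -3.1  8. ] T [-0.75  0.65 -0.12] w 12.9
[[ 0.003  0.998  0.057]
 [-0.001  0.057 -0.998]
 [-1.     0.003  0.002]]
```

```bash
python3 -m pendant '[{"fingers":0,"dp":[-1,0,0],"rotation":[0,0,0]},{"fingers":0,"dp":[-2,0,0],"rotation":[0,0,0]},{"fingers":0,"dp":[-2,0,0],"rotation":[0,0,0]},{"fingers":0,"dp":[0,0,2.5],"rotation":[0,0,0]},{"fingers":0,"dp":[0,0,2.5],"rotation":[0,0,0]}]'
python3 -m pendant '[{"fingers":0,"dp":[0,0,2.5],"rotation":[0,0,0]},{"fingers":0,"dp":[0,0,0],"rotation":[0,0,0]},{"fingers":0,"dp":[0,0,0],"rotation":[0,0,0]}]'
 python3 - <<'E'
from h import *
st()
C=cal("wrist");p,d=cams.capture("wrist");cv2.imwrite("pics/w8.png",p);np.savez("pics/w8.npz",d=d,K=C[0],R=C[1],t=C[2])
E
```

```text
t: 15.38
tcp_pos: [627.2, 16.9, 279.8]
orientation: [1.621, 1.568, 0.114]
wrist_force: [0.4, 0.7, -1.4]
grip_width: 13.0
t: 15.63
tcp_pos: [628.2, -9.7, 277.9]
orientation: [-3.058, 1.57, 1.713]
wrist_force: [-0.8, 0.1, -1.3]
grip_width: 13.0
t 15.63 tcp [628.2  -9.7 277.9] gp [628.2  -9.7 223.9] j [-0.016  0.326  0.155  1.4    0.     1.496] F [-0.8  0.1 -1.3] T [ 0.05 -0.01 -0.02] w 13.0
[[-0.     0.998  0.059]
 [ 0.     0.059 -0.998]
 [-1.    -0.    -0.   ]]
```

View pics/w8.png

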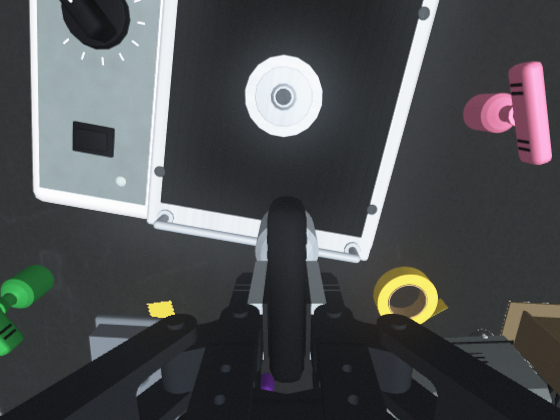

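```bash
python3 - <<'E'
from h import *
p=cv2.imread("pics/w8.png");C,d=load("pics/w8.npz")
q=cv2.cvtColor(p,cv2.COLOR_BGR2GRAY)[55:140,243:325]
q=np.clip((q.astype(float)-120)*255/135,0,255);q=(255*(q/255)**3).astype(np.uint8)
cv2.imwrite("pics/w8a.png",cv2.resize(q,None,fx=7,fy=7,interpolation=cv2.INTER_CUBIC))
E
```

```text
(no output)
```

View pics/w8a.png

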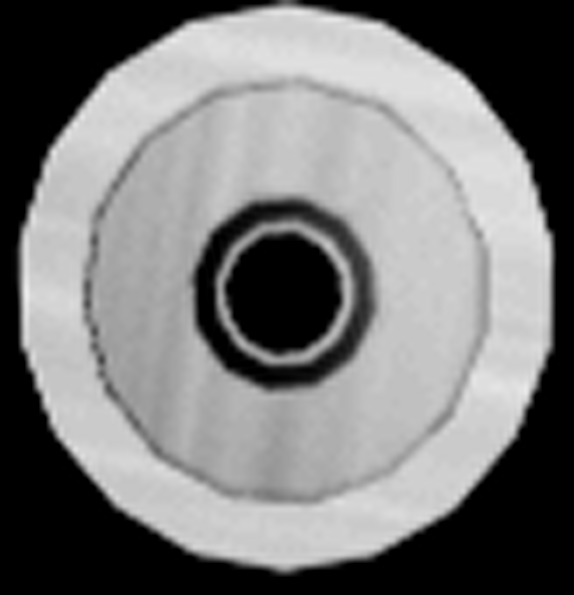

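```bash
python3 -m pendant '[{"fingers":0,"dp":[0,0,0],"rotation":[-0.116,0,0]},{"fingers":0,"dp":[0,0,0],"rotation":[-0.116,0,0]},{"fingers":0,"dp":[0,0,0],"rotation":[-0.116,0,0]},{"fingers":0,"dp":[0,0,0],"rotation":[-0.116,0,0]},{"fingers":0,"dp":[0,0,0],"rotation":[-0.116,0,0]}]'
python3 -m pendant '[{"fingers":0,"dp":[0,0,0],"rotation":[-0.116,0,0]},{"fingers":0,"dp":[0,0,0],"rotation":[-0.116,0,0]},{"fingers":0,"dp":[0,0,0],"rotation":[-0.116,0,0]},{"fingers":0,"dp":[0,0,0],"rotation":[-0.116,0,0]},{"fingers":0,"dp":[0,0,0],"rotation":[-0.116,0,0]}]'
python3 -m pendant '[{"fingers":0,"dp":[0,0,0],"rotation":[-0.116,0,0]},{"fingers":0,"dp":[0,0,0],"rotation":[-0.116,0,0]},{"fingers":0,"dp":[0,0,0],"rotation":[0,0,0]},{"fingers":0,"dp":[0,0,0],"rotation":[0,0,0]}]'
 python3 - <<'E'
from h import *
st()
C=cal("wrist");p,d=cams.capture("wrist");cv2.imwrite("pics/w9.png",p);np.savez("pics/w9.npz",d=d,K=C[0],R=C[1],t=C[2])
u,v=proj(C,[622.4,67,105])[0].astype(int);print(u,v)
cv2.imwrite("pics/w9a.png",cv2.resize(p[v-42:v+42,u-45:u+45],None,fx=7,fy=7,interpolation=cv2.INTER_CUBIC))
E
```

```text
t: 16.1
tcp_pos: [628.1, -7.4, 277.7]
orientation: [2.88, 1.57, 1.957]
wrist_force: [-0.6, 0.6, -1.5]
grip_width: 13.1
t: 16.52
tcp_pos: [628.0, -7.3, 277.7]
orientation: [2.355, 1.57, 2.012]
wrist_force: [0.2, -0.8, -1.5]
grip_width: 12.9
t: 16.85
tcp_pos: [628.1, -7.7, 277.7]
orientation: [1.999, 1.57, 1.88]
wrist_force: [0.0, -0.5, -1.1]
grip_width: 12.9
t 16.85 tcp [628.1  -7.7 277.7] gp [628.1  -7.7 223.7] j [-0.012  0.325  0.155  1.4    0.     0.107] F [ 0.  -0.5 -1.1] T [ 0.02 -0.02 -0.04] w 12.9
[[-0.     0.119  0.993]
 [ 0.     0.993 -0.119]
 [-1.     0.    -0.   ]]
392 191
```

View pics/w9a.png

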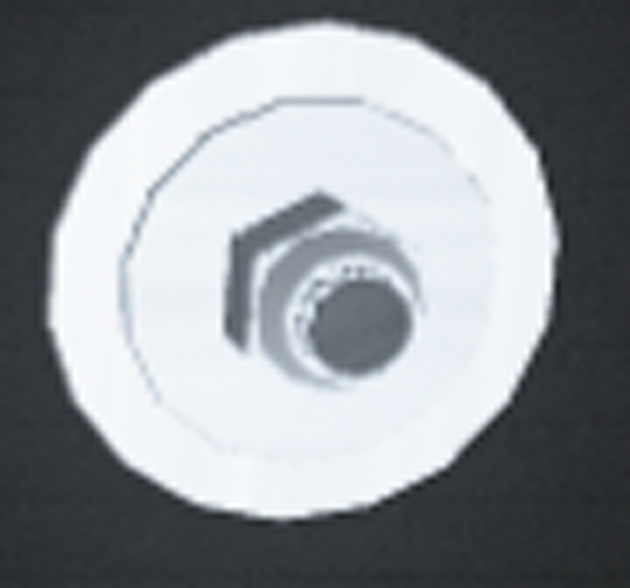

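View pics/w9.png

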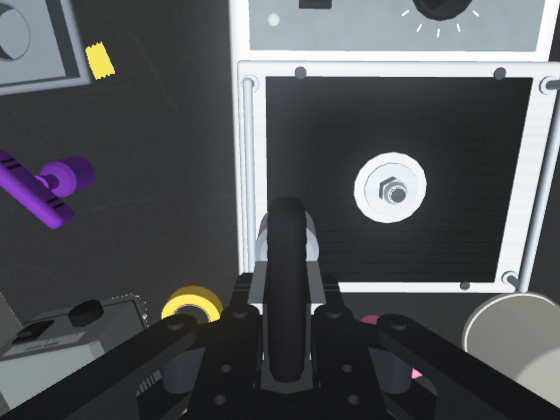

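```bash
python3 -m pendant '[{"fingers":0,"dp":[0,-3.2,-1.85],"rotation":[0,0,0]},{"fingers":0,"dp":[0,-3.2,-1.85],"rotation":[0,0,0]},{"fingers":0,"dp":[0,-3.2,-1.85],"rotation":[0,0,0]},{"fingers":0,"dp":[0,-3.2,-1.85],"rotation":[0,0,0]},{"fingers":0,"dp":[0,-3.2,-1.85],"rotation":[0,0,0]}]'
python3 -m pendant '[{"fingers":0,"dp":[0,-3.2,-1.85],"rotation":[0,0,0]},{"fingers":0,"dp":[0,-3.2,-1.85],"rotation":[0,0,0]},{"fingers":0,"dp":[3.5,0,0],"rotation":[0,0,0]},{"fingers":0,"dp":[3.5,0,0],"rotation":[0,0,0]},{"fingers":0,"dp":[1,0,0],"rotation":[0,0,0]}]'
python3 -m pendant '[{"fingers":0,"dp":[0,0,0],"rotation":[0,0,0]},{"fingers":0,"dp":[0,0,0],"rotation":[0,0,0]}]'
 python3 - <<'E'
from h import *
st()
C=cal("wrist");p,d=cams.capture("wrist");cv2.imwrite("pics/w10.png",p);np.savez("pics/w10.npz",d=d,K=C[0],R=C[1],t=C[2])
E
```

```text
t: 17.32
tcp_pos: [516.3, -157.4, 277.8]
orientation: [-0.041, 1.57, -0.16]
wrist_force: [0.5, -0.5, -1.1]
grip_width: 13.1
t: 17.73
tcp_pos: [470.9, -215.6, 193.5]
orientation: [2.804, 1.565, 2.682]
wrist_force: [-1.5, 0.5, -2.1]
grip_width: 12.8
t: 17.9
tcp_pos: [473.4, -215.5, 198.3]
orientation: [2.731, 1.57, 2.613]
wrist_force: [0.1, 0.2, -1.1]
grip_width: 13.0
t 17.90 tcp [ 473.4 -215.5  198.3] gp [ 473.4 -215.5  144.3] j [-0.427  0.138 -0.258  1.176  0.    -0.309] F [ 0.1  0.2 -1.1] T [ 0.01 -0.08  0.  ] w 13.0
[[-0.001  0.118  0.993]
 [ 0.     0.993 -0.118]
 [-1.     0.    -0.001]]
```

View pics/w10.png

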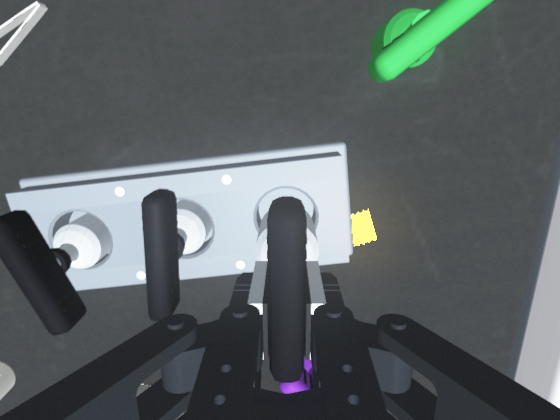

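```bash
python3 -m pendant '[{"fingers":0,"dp":[2,0,0],"rotation":[0,0,0]},{"fingers":0,"dp":[1.5,0,0],"rotation":[0,0,0]},{"fingers":0,"dp":[0,0,0],"rotation":[0,0,0]}]'
python3 -m pendant '[{"fingers":0,"dp":[1.2,0,0],"rotation":[0,0,0]},{"fingers":0,"dp":[1,0,0],"rotation":[0,0,0]},{"fingers":0,"dp":[0,0,0],"rotation":[0,0,0]},{"fingers":0,"dp":[0,0,0],"rotation":[0,0,0]}]'; python3 -c "from h import *;st()"
```

```text
t: 18.2
tcp_pos: [473.4, -215.4, 162.2]
orientation: [2.822, 1.57, 2.705]
wrist_force: [-0.1, -0.2, -2.4]
grip_width: 12.8
t: 18.53
tcp_pos: [473.5, -215.8, 141.4]
orientation: [-0.249, 1.571, -0.366]
wrist_force: [0.2, -0.5, -1.9]
grip_width: 12.8
t 18.53 tcp [ 473.5 -215.8  141.4] gp [ 473.5 -215.8   87.4] j [-0.428  0.168 -0.351  1.051  0.    -0.31 ] F [ 0.2 -0.5 -1.9] T [-0.04 -0.    0.03] w 12.8
[[ 0.     0.117  0.993]
 [-0.     0.993 -0.117]
 [-1.    -0.     0.   ]]
```

```bash
python3 -m pendant '[{"fingers":0,"dp":[0.1,0,0],"rotation":[0,0,0]},{"fingers":47,"dp":[0,0,0],"rotation":[0,0,0]},{"fingers":47,"dp":[0,0,0],"rotation":[0,0,0]},{"fingers":47,"dp":[-1.5,0,0],"rotation":[0,0,0]},{"fingers":47,"dp":[-3.5,0,0],"rotation":[0,0,0]}]'
python3 -m pendant '[{"fingers":47,"dp":[-1.2,-3.5,0.43],"rotation":[0,0,0]},{"fingers":47,"dp":[0,-3.5,0.43],"rotation":[0,0,0]},{"fingers":47,"dp":[0,0,0],"rotation":[0.057,0,0]},{"fingers":47,"dp":[0,0,0],"rotation":[0,0,0]},{"fingers":47,"dp":[0,0,0],"rotation":[0,0,0]}]'
 python3 - <<'E'
from h import *
st()
C=cal("wrist");p,d=cams.capture("wrist");cv2.imwrite("pics/w11.png",p);P=cloud(C,d)
handles(P,86,98,(395,530,-430,-150))
E
```

```text
t: 18.95
tcp_pos: [471.3, -215.1, 186.7]
orientation: [2.833, 1.564, 2.715]
wrist_force: [0.2, 0.2, -0.1]
grip_width: 40.1
t: 19.37
tcp_pos: [473.4, -286.6, 201.9]
orientation: [1.101, 1.571, 0.927]
wrist_force: [-0.5, -0.1, -0.7]
grip_width: 39.8
t 19.37 tcp [ 473.4 -286.6  201.9] gp [ 473.4 -286.6  147.9] j [-0.544  0.197 -0.178  1.195  0.    -0.37 ] F [-0.5 -0.1 -0.7] T [ 0.05 -0.03  0.04] w 39.8
[[ 0.     0.173  0.985]
 [ 0.     0.985 -0.173]
 [-1.     0.     0.   ]]
c [ 471.6 -215.7] size [14.8 72.7] long axis deg -6.6 z [87.2 91.1 92.6] px [416. 215.]
c [ 473.4 -285.8] size [14.4 72.3] long axis deg -9.9 z [87.5 91.  92.4] px [287. 239.]
c [ 471.7 -358. ] size [65.3 13.9] long axis deg 13.6 z [87.1 90.8 92.3] px [156. 259.]
```

View pics/w11.png

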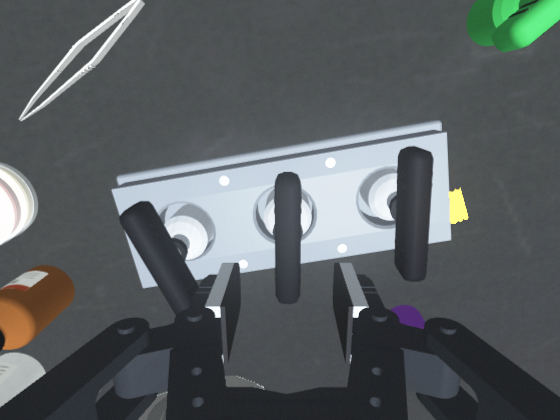

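```bash
python3 -m pendant '[{"fingers":47,"dp":[3,0.05,0],"rotation":[0,0,0]},{"fingers":47,"dp":[3,0,0],"rotation":[0,0,0]},{"fingers":47,"dp":[0.5,0,0],"rotation":[0,0,0]},{"fingers":47,"dp":[0,0,0],"rotation":[0,0,0]},{"fingers":0,"dp":[0,0,0],"rotation":[0,0,0]}]' 60
python3 -m pendant '[{"fingers":0,"dp":[0,0,0],"rotation":[0,0,0]},{"fingers":0,"dp":[0,0,0],"rotation":[0,0,0]},{"fingers":0,"dp":[0,0,0],"rotation":[0,0,0]},{"fingers":0,"dp":[0,0,0],"rotation":[0,0,0]}]'
 python3 -c "from h import *;st()"
```

```text
t: 19.83
tcp_pos: [473.7, -285.4, 137.5]
orientation: [2.605, 1.571, 2.432]
wrist_force: [0.1, -0.1, 0.3]
grip_width: 29.3
t: 20.17
tcp_pos: [474.6, -286.4, 138.7]
orientation: [-0.252, 1.567, -0.426]
wrist_force: [0.4, 0.9, 6.6]
grip_width: 12.8
t 20.17 tcp [ 474.6 -286.4  138.7] gp [ 474.8 -286.5   84.7] j [-0.543  0.229 -0.283  1.056  0.    -0.369] F [0.4 0.9 6.6] T [0.17 0.01 0.03] w 12.8
[[ 0.003  0.174  0.985]
 [-0.001  0.985 -0.174]
 [-1.    -0.001  0.003]]
```

```bash
python3 -m pendant '[{"fingers":0,"dp":[-2.4,0,0],"rotation":[0,0,0]},{"fingers":0,"dp":[-3.8,0,0],"rotation":[0,0,0]},{"fingers":0,"dp":[-3.8,0,0],"rotation":[0,0,0]},{"fingers":0,"dp":[-3.8,0,0],"rotation":[0,0,0]},{"fingers":0,"dp":[0,0,0],"rotation":[0,0,0]}]'
python3 -m pendant '[{"fingers":0,"dp":[0,3.73,0.865],"rotation":[0,0,0]},{"fingers":0,"dp":[0,3.73,0.865],"rotation":[0,0,0]},{"fingers":0,"dp":[0,3.73,0.865],"rotation":[0,0,0]},{"fingers":0,"dp":[0,3.73,0.865],"rotation":[0,0,0]},{"fingers":0,"dp":[0,3.73,0.865],"rotation":[0,0,0]}]'
python3 -m pendant '[{"fingers":0,"dp":[0,3.73,0.865],"rotation":[0,0,0]},{"fingers":0,"dp":[0,3.73,0.865],"rotation":[0,0,0]},{"fingers":0,"dp":[0,3.73,0.865],"rotation":[0,0,0]},{"fingers":0,"dp":[0,3.73,0.865],"rotation":[0,0,0]},{"fingers":0,"dp":[0,3.73,0.865],"rotation":[0,0,0]}]'
python3 -m pendant '[{"fingers":0,"dp":[0,0,0],"rotation":[0.1135,0,0]},{"fingers":0,"dp":[0,0,0],"rotation":[0.1135,0,0]},{"fingers":0,"dp":[0,0,0],"rotation":[0.1135,0,0]},{"fingers":0,"dp":[0,0,0],"rotation":[0.1135,0,0]},{"fingers":0,"dp":[0,0,0],"rotation":[0,0,0]}]'
python3 -m pendant '[{"fingers":0,"dp":[0,0,0],"rotation":[0,0,0]}]'
 python3 - <<'E'
from h import *
st()
C=cal("wrist");p,d=cams.capture("wrist");cv2.imwrite("pics/w12.png",p)
E
```

```text
t: 20.58
tcp_pos: [475.3, -287.1, 283.2]
orientation: [-0.371, 1.559, -0.546]
wrist_force: [0.5, 0.3, 0.6]
grip_width: 13.0
t: 21.0
tcp_pos: [548.9, -108.3, 275.0]
orientation: [-0.071, 1.57, -0.246]
wrist_force: [0.4, -0.4, -1.9]
grip_width: 12.9
t: 21.42
tcp_pos: [624.0, 68.2, 274.9]
orientation: [0.079, 1.57, -0.095]
wrist_force: [0.4, -0.5, -0.6]
grip_width: 12.9
t: 21.83
tcp_pos: [623.6, 66.5, 274.6]
orientation: [-2.321, 1.571, -2.953]
wrist_force: [0.5, 0.6, -0.9]
grip_width: 13.0
t: 21.92
tcp_pos: [623.6, 66.3, 274.7]
orientation: [3.044, 1.571, 2.418]
wrist_force: [-0.7, 0.2, -0.6]
grip_width: 13.0
t 21.92 tcp [623.6  66.3 274.7] gp [623.6  66.3 220.7] j [0.106 0.323 0.145 1.393 0.    0.732] F [-0.7  0.2 -0.6] T [-0.01 -0.    0.04] w 13.0
[[-0.     0.586  0.811]
 [ 0.     0.811 -0.586]
 [-1.     0.    -0.   ]]
```

View pics/w12.png

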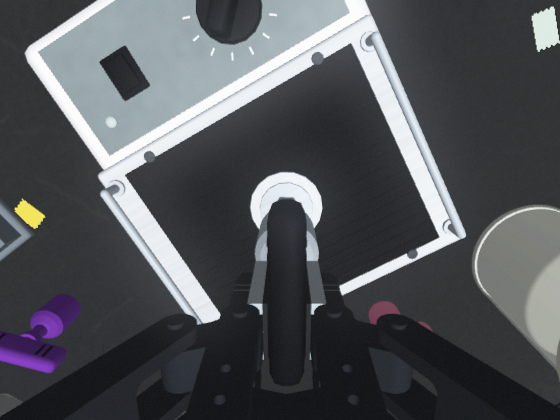

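```bash
python3 -m pendant '[{"fingers":0,"dp":[1.2,0,0],"rotation":[0,0,0]},{"fingers":0,"dp":[1.2,0,0],"rotation":[0,0,0]},{"fingers":0,"dp":[0.5,0,0],"rotation":[0,0,0]},{"fingers":0,"dp":[0,0,0],"rotation":[0,0,0]},{"fingers":0,"dp":[0,0,0],"rotation":[0,0,0]}]'
python3 -m pendant '[{"fingers":0,"dp":[0.2,0,0],"rotation":[0,0,0]},{"fingers":0,"dp":[0,0,0],"rotation":[0,0,0]}]'
python3 -m pendant '[{"fingers":0,"dp":[0.2,0,0],"rotation":[0,0,0]},{"fingers":0,"dp":[0,0,0],"rotation":[0,0,0]}]'
python3 -m pendant '[{"fingers":0,"dp":[0.2,0,0],"rotation":[0,0,0]},{"fingers":0,"dp":[0,0,0],"rotation":[0,0,0]}]'
```

```text
t: 22.38
tcp_pos: [623.5, 66.2, 245.7]
orientation: [-2.437, 1.57, -3.065]
wrist_force: [-0.2, 0.6, -1.1]
grip_width: 12.7
t: 22.55
tcp_pos: [623.9, 66.3, 244.2]
orientation: [0.747, 1.57, 0.119]
wrist_force: [0.3, 1.3, -1.3]
grip_width: 12.6
t: 22.72
tcp_pos: [623.7, 66.3, 241.8]
orientation: [0.58, 1.571, -0.049]
wrist_force: [-0.4, 0.6, -0.8]
grip_width: 13.1
t: 22.88
tcp_pos: [623.4, 66.3, 240.4]
orientation: [0.882, 1.57, 0.253]
wrist_force: [-2.5, -0.4, 3.8]
grip_width: 13.2
```

```bash
python3 -m pendant '[{"fingers":0,"dp":[0.1,0,0],"rotation":[0,0,0]},{"fingers":0,"dp":[0,0,0],"rotation":[0,0,0]}]'
python3 -m pendant '[{"fingers":0,"dp":[0.1,0,0],"rotation":[0,0,0]},{"fingers":0,"dp":[0,0,0],"rotation":[0,0,0]}]'; python3 -c "from h import *;st()"
```

```text
t: 23.05
tcp_pos: [623.4, 66.4, 240.3]
orientation: [0.749, 1.569, 0.12]
wrist_force: [-3.4, 0.1, 8.1]
grip_width: 12.9
t: 23.22
tcp_pos: [623.5, 66.3, 240.2]
orientation: [0.73, 1.568, 0.101]
wrist_force: [-4.4, -0.7, 13.4]
grip_width: 12.7
t 23.22 tcp [623.5  66.3 240.2] gp [623.6  66.3 186.2] j [ 0.106  0.324  0.071  1.315 -0.     0.735] F [-4.4 -0.7 13.4] T [-0.18  1.3  -0.  ] w 12.7
[[ 0.002  0.588  0.809]
 [ 0.     0.809 -0.588]
 [-1.     0.002  0.002]]
```

```bash
python3 -m pendant '[{"fingers":0,"dp":[0,0,0],"rotation":[0.07,0,0]},{"fingers":0,"dp":[0,0,0],"rotation":[0.07,0,0]},{"fingers":0,"dp":[0,0,0],"rotation":[0,0,0]}]'
python3 -m pendant '[{"fingers":0,"dp":[0,0,0],"rotation":[-0.1,0,0]},{"fingers":0,"dp":[0,0,0],"rotation":[-0.1,0,0]},{"fingers":0,"dp":[0,0,0],"rotation":[-0.08,0,0]},{"fingers":0,"dp":[0,0,0],"rotation":[0,0,0]}]'; 
python3 -m pendant '[{"fingers":0,"dp":[0,0,0],"rotation":[0.07,0,0]},{"fingers":0,"dp":[0,0,0],"rotation":[0.07,0,0]},{"fingers":0,"dp":[0,0,0],"rotation":[0,0,0]}]'
python3 - <<'E'
from h import *
st()
C=cal("wrist");p,d=cams.capture("wrist");cv2.imwrite("pics/w13.png",p);np.savez("pics/w13.npz",d=d,K=C[0],R=C[1],t=C[2])
cv2.imwrite("pics/w13a.png",cv2.resize(p[150:400,215:360],None,fx=2.4,fy=2.4,interpolation=cv2.INTER_CUBIC))
E
```

```text
t: 23.47
tcp_pos: [623.3, 66.1, 240.1]
orientation: [0.672, 1.569, -0.1]
wrist_force: [-4.7, -1.3, 12.2]
grip_width: 13.0
t: 23.8
tcp_pos: [623.5, 66.4, 240.2]
orientation: [0.704, 1.568, 0.219]
wrist_force: [-5.5, -0.4, 12.1]
grip_width: 12.4
t: 24.05
tcp_pos: [623.4, 66.3, 240.1]
orientation: [0.688, 1.569, 0.056]
wrist_force: [-4.7, -0.7, 12.0]
grip_width: 12.7
t 24.05 tcp [623.4  66.3 240.1] gp [623.5  66.3 186.1] j [ 0.106  0.324  0.071  1.315 -0.     0.738] F [-4.7 -0.7 12. ] T [-0.2   1.3   0.03] w 12.7
[[ 0.002  0.591  0.807]
 [ 0.     0.807 -0.591]
 [-1.     0.001  0.002]]
```

View pics/w13a.png

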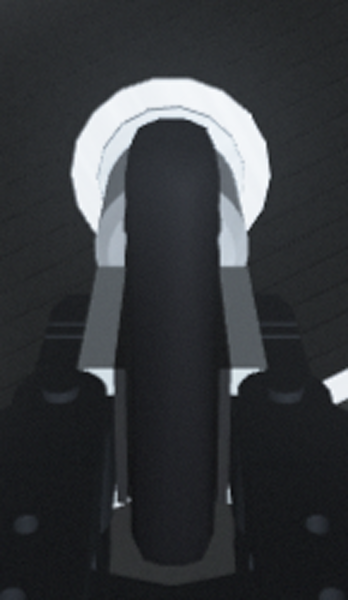

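```bash
python3 -m pendant '[{"fingers":0,"dp":[0,-0.06,-0.08],"rotation":[0,0,0]},{"fingers":0,"dp":[0,0,0],"rotation":[0,0,0]}]'
python3 -m pendant '[{"fingers":0,"dp":[0,-0.06,-0.08],"rotation":[0,0,0]},{"fingers":0,"dp":[0,0,0],"rotation":[0,0,0]}]'
python3 -c "from h import *;st()"
```

```text
t: 24.27
tcp_pos: [623.0, 66.3, 240.1]
orientation: [0.676, 1.567, 0.047]
wrist_force: [-2.0, -0.0, 11.1]
grip_width: 12.5
t: 24.43
tcp_pos: [622.6, 66.3, 240.2]
orientation: [0.671, 1.566, 0.043]
wrist_force: [0.4, 0.1, 10.1]
grip_width: 12.8
t 24.43 tcp [622.6  66.3 240.2] gp [622.8  66.3 186.2] j [ 0.106  0.321  0.066  1.311 -0.     0.735] F [ 0.4  0.1 10.1] T [-0.12  0.17 -0.  ] w 12.8
[[ 0.005  0.588  0.809]
 [ 0.     0.809 -0.588]
 [-1.     0.003  0.004]]
```

```bash
python3 -m pendant '[{"fingers":0,"dp":[0.1,0,0],"rotation":[0.07,0,0]},{"fingers":0,"dp":[0,0,0],"rotation":[0.07,0,0]},{"fingers":0,"dp":[0,0,0],"rotation":[0.07,0,0]},{"fingers":0,"dp":[0,0,0],"rotation":[0,0,0]}]'
python3 -m pendant '[{"fingers":0,"dp":[0,0,0],"rotation":[-0.1,0,0]},{"fingers":0,"dp":[0,0,0],"rotation":[-0.1,0,0]},{"fingers":0,"dp":[0,0,0],"rotation":[-0.11,0,0]},{"fingers":0,"dp":[0,0,0],"rotation":[-0.11,0,0]},{"fingers":0,"dp":[0,0,0],"rotation":[0,0,0]}]'
python3 -c "from h import *;st()"
```

```text
t: 24.77
tcp_pos: [622.4, 66.1, 240.1]
orientation: [0.825, 1.565, -0.016]
wrist_force: [-2.4, -1.7, 13.7]
grip_width: 13.1
t: 25.18
tcp_pos: [622.7, 66.5, 240.2]
orientation: [0.556, 1.565, 0.142]
wrist_force: [-1.8, -0.3, 13.4]
grip_width: 12.7
t 25.18 tcp [622.7  66.5 240.2] gp [623.   66.5 186.2] j [0.106 0.32  0.065 1.31  0.    0.52 ] F [-1.8 -0.3 13.4] T [-0.02  0.51  0.06] w 12.7
[[ 0.006  0.402  0.916]
 [ 0.001  0.916 -0.402]
 [-1.     0.003  0.005]]
```

```bash
python3 -m pendant '[{"fingers":0,"dp":[-1,0,0],"rotation":[0,0,0]},{"fingers":0,"dp":[-2.5,0,0],"rotation":[-0.12,0,0]},{"fingers":0,"dp":[-0.3,0,0],"rotation":[-0.12,0,0]},{"fingers":0,"dp":[0,0,0],"rotation":[0,0,0]},{"fingers":0,"dp":[0,0,0],"rotation":[0,0,0]}]'
python3 -c "from h import *;st()"
```

```text
t: 25.6
tcp_pos: [621.7, 66.4, 274.6]
orientation: [0.393, 1.571, 0.211]
wrist_force: [-0.0, 0.4, -1.7]
grip_width: 12.5
t 25.60 tcp [621.7  66.4 274.6] gp [621.8  66.4 220.6] j [0.106 0.32  0.14  1.391 0.    0.288] F [-0.   0.4 -1.7] T [ 0.06  0.04 -0.02] w 12.5
[[ 0.     0.181  0.983]
 [ 0.     0.983 -0.181]
 [-1.     0.     0.   ]]
```

```bash
python3 -m pendant '[{"fingers":0,"dp":[0,-3.73,-0.82],"rotation":[0,0,0]},{"fingers":0,"dp":[0,-3.73,-0.82],"rotation":[0,0,0]},{"fingers":0,"dp":[0,-3.73,-0.82],"rotation":[0,0,0]},{"fingers":0,"dp":[0,-3.73,-0.82],"rotation":[0,0,0]},{"fingers":0,"dp":[0,-3.73,-0.82],"rotation":[0,0,0]}]'
python3 -m pendant '[{"fingers":0,"dp":[0,-3.73,-0.82],"rotation":[0,0,0]},{"fingers":0,"dp":[0,-3.73,-0.82],"rotation":[0,0,0]},{"fingers":0,"dp":[0,-3.73,-0.82],"rotation":[0,0,0]},{"fingers":0,"dp":[0,-3.73,-0.82],"rotation":[0,0,0]},{"fingers":0,"dp":[0,-3.73,-0.82],"rotation":[0,0,0]}]'
python3 -m pendant '[{"fingers":0,"dp":[3.5,0,0],"rotation":[0,0,0]},{"fingers":0,"dp":[3.5,0,0],"rotation":[0,0,0]},{"fingers":0,"dp":[0,0,0],"rotation":[0,0,0]},{"fingers":0,"dp":[0,0,0],"rotation":[0,0,0]}]'
python3 - <<'E'
from h import *
st()
C=cal("wrist");p,d=cams.capture("wrist");cv2.imwrite("pics/w14.png",p)
E
```

```text
t: 26.02
tcp_pos: [546.8, -111.1, 273.3]
orientation: [-3.132, 1.569, 2.969]
wrist_force: [1.0, -0.1, -1.5]
grip_width: 12.9
t: 26.43
tcp_pos: [473.2, -287.5, 273.5]
orientation: [2.774, 1.569, 2.592]
wrist_force: [0.9, -0.9, -1.5]
grip_width: 12.7
t: 26.77
tcp_pos: [473.0, -285.4, 202.4]
orientation: [2.769, 1.564, 2.588]
wrist_force: [-0.3, -1.1, -0.8]
grip_width: 12.9
t 26.77 tcp [ 473.  -285.4  202.4] gp [ 472.7 -285.2  148.4] j [-0.543  0.2   -0.174  1.203  0.    -0.362] F [-0.3 -1.1 -0.8] T [-0.02 -0.02 -0.02] w 12.9
[[-0.005  0.18   0.984]
 [ 0.003  0.984 -0.18 ]
 [-1.     0.002 -0.006]]
```

View pics/w14.png

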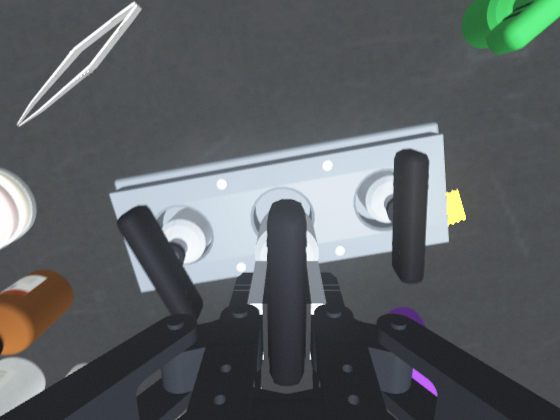

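```bash
python3 -m pendant '[{"fingers":0,"dp":[2.2,0,0],"rotation":[0,0,0]},{"fingers":0,"dp":[1.5,0,0],"rotation":[0,0,0]},{"fingers":0,"dp":[0,0,0],"rotation":[0,0,0]}]'
python3 -m pendant '[{"fingers":0,"dp":[1.2,0,0],"rotation":[0,0,0]},{"fingers":0,"dp":[1.2,0,0],"rotation":[0,0,0]},{"fingers":0,"dp":[0,0,0],"rotation":[0,0,0]},{"fingers":0,"dp":[0,0,0],"rotation":[0,0,0]}]'; python3 -c "from h import *;st()"
```

```text
t: 27.07
tcp_pos: [474.9, -285.5, 167.4]
orientation: [2.783, 1.57, 2.604]
wrist_force: [0.2, -0.2, -2.0]
grip_width: 13.2
t: 27.4
tcp_pos: [475.4, -286.2, 145.4]
orientation: [-0.362, 1.569, -0.54]
wrist_force: [-0.0, 0.4, -1.6]
grip_width: 12.7
t 27.40 tcp [ 475.4 -286.2  145.4] gp [ 475.5 -286.2   91.4] j [-0.542  0.227 -0.269  1.073  0.    -0.363] F [-0.   0.4 -1.6] T [ 0.02 -0.06  0.04] w 12.7
[[ 0.001  0.178  0.984]
 [-0.001  0.984 -0.178]
 [-1.    -0.001  0.001]]
```

```bash
python3 -m pendant '[{"fingers":0,"dp":[0.5,0,0],"rotation":[0,0,0]},{"fingers":0,"dp":[0,0,0],"rotation":[0,0,0]},{"fingers":47,"dp":[0,0,0],"rotation":[0,0,0]},{"fingers":47,"dp":[0,0,0],"rotation":[0,0,0]},{"fingers":47,"dp":[-1.5,0,0],"rotation":[0,0,0]}]'
python3 -m pendant '[{"fingers":47,"dp":[-3.5,0,0],"rotation":[0,0,0]},{"fingers":47,"dp":[-1.2,-3.5,0.68],"rotation":[0,0,0]},{"fingers":47,"dp":[0,-3.5,0.68],"rotation":[0,0,0]},{"fingers":47,"dp":[0,0,0],"rotation":[-0.103,0,0]},{"fingers":47,"dp":[0,0,0],"rotation":[-0.103,0,0]}]'
python3 -m pendant '[{"fingers":47,"dp":[0,0,0],"rotation":[-0.103,0,0]},{"fingers":47,"dp":[0,0,0],"rotation":[-0.103,0,0]},{"fingers":47,"dp":[0,0,0],"rotation":[0,0,0]},{"fingers":47,"dp":[0,0,0],"rotation":[0,0,0]}]'
 python3 - <<'E'
from h import *
st()
C=cal("wrist");p,d=cams.capture("wrist");cv2.imwrite("pics/w15.png",p);P=cloud(C,d)
handles(P,86,98,(395,530,-430,-150))
C4,d4=load("pics/w4.npz");P4=cloud(C4,d4);p4=cv2.imread("pics/w4.png")
h=cv2.cvtColor(p4,cv2.COLOR_BGR2HSV);m=(h[...,0]<18)&(h[...,1]>120)&(h[...,2]>40);m[:300]=0
q=P4[m];print(len(q),np.percentile(q,[2,50,98],axis=0).round())
E
```

```text
t: 27.82
tcp_pos: [473.6, -285.6, 151.9]
orientation: [2.778, 1.567, 2.6]
wrist_force: [-0.4, 0.2, -0.2]
grip_width: 40.1
t: 28.23
tcp_pos: [475.6, -359.5, 201.4]
orientation: [-0.735, 1.569, -0.706]
wrist_force: [0.4, 0.8, -0.2]
grip_width: 40.0
t: 28.57
tcp_pos: [475.6, -357.6, 201.1]
orientation: [-0.862, 1.57, -0.632]
wrist_force: [-0.3, 0.1, 0.1]
grip_width: 40.2
t 28.57 tcp [ 475.6 -357.6  201.1] gp [ 475.6 -357.6  147.1] j [-0.645  0.275 -0.082  1.214  0.    -0.875] F [-0.3  0.1  0.1] T [-0.03 -0.03  0.05] w 40.2
[[ 0.    -0.228  0.974]
 [-0.     0.974  0.228]
 [-1.    -0.     0.   ]]
c [ 475.5 -358.2] size [72.5 14.3] long axis deg 13.8 z [87.7 91.  92.5] px [286. 240.]
c [ 470.2 -286.2] size [14.1 65.5] long axis deg -10.6 z [87.1 91.1 92.6] px [418. 260.]
c [ 472.5 -216.7] size [15.3 72.2] long axis deg -6.3 z [86.7 90.9 92.6] px [530. 294.]
1038 [[ 493. -500.    4.]
 [ 504. -478.   51.]
 [ 516. -472.   65.]]
```

View pics/w15.png

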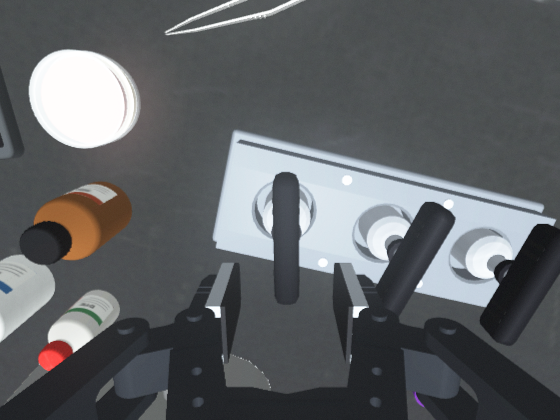

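```bash
python3 -m pendant '[{"fingers":47,"dp":[3,-0.04,0],"rotation":[0,0,0]},{"fingers":47,"dp":[3,0,0],"rotation":[0,0,0]},{"fingers":47,"dp":[0.4,0,0],"rotation":[0,0,0]},{"fingers":47,"dp":[0,0,0],"rotation":[0,0,0]},{"fingers":0,"dp":[0,0,0],"rotation":[0,0,0]}]' 80
python3 -m pendant '[{"fingers":0,"dp":[0,0,0],"rotation":[0,0,0]},{"fingers":0,"dp":[0,0,0],"rotation":[0,0,0]},{"fingers":0,"dp":[0,0,0],"rotation":[0,0,0]},{"fingers":0,"dp":[0,0,0],"rotation":[0,0,0]}]'
 python3 -c "from h import *;st()"
```

```text
t: 29.03
tcp_pos: [475.8, -358.0, 137.6]
orientation: [-0.962, 1.571, -0.73]
wrist_force: [-0.1, -0.4, 0.8]
grip_width: 29.4
t: 29.37
tcp_pos: [476.5, -358.5, 138.8]
orientation: [-0.862, 1.567, -0.629]
wrist_force: [-1.0, -1.4, 6.6]
grip_width: 12.6
t 29.37 tcp [ 476.5 -358.5  138.8] gp [ 476.6 -358.6   84.8] j [-0.645  0.304 -0.183  1.08   0.    -0.878] F [-1.  -1.4  6.6] T [ 0.05  0.02 -0.05] w 12.6
[[ 0.003 -0.231  0.973]
 [-0.002  0.973  0.231]
 [-1.    -0.003  0.002]]
```

```bash
python3 -m pendant '[{"fingers":0,"dp":[-2.4,0,0],"rotation":[0,0,0]},{"fingers":0,"dp":[-3.8,0,0],"rotation":[0,0,0]},{"fingers":0,"dp":[-3.8,0,0],"rotation":[0,0,0]},{"fingers":0,"dp":[-3.8,0,0],"rotation":[0,0,0]},{"fingers":0,"dp":[0,0,0],"rotation":[0,0,0]}]'
python3 -m pendant '[{"fingers":0,"dp":[0,3.165,2.0],"rotation":[0,0,0]},{"fingers":0,"dp":[0,3.165,2.0],"rotation":[0,0,0]},{"fingers":0,"dp":[0,3.165,2.0],"rotation":[0,0,0]},{"fingers":0,"dp":[0,3.165,2.0],"rotation":[0,0,0]},{"fingers":0,"dp":[0,3.165,2.0],"rotation":[0,0,0]}]'
python3 -m pendant '[{"fingers":0,"dp":[0,3.165,2.0],"rotation":[0,0,0]},{"fingers":0,"dp":[0,3.165,2.0],"rotation":[0,0,0]},{"fingers":0,"dp":[0,3.165,2.0],"rotation":[0,0,0]},{"fingers":0,"dp":[0,3.165,2.0],"rotation":[0,0,0]},{"fingers":0,"dp":[0,3.165,2.0],"rotation":[0,0,0]}]'
python3 -m pendant '[{"fingers":0,"dp":[0,3.165,2.0],"rotation":[0,0,0]},{"fingers":0,"dp":[0,3.165,2.0],"rotation":[0,0,0]},{"fingers":0,"dp":[0,0,0],"rotation":[-0.095,0,0]},{"fingers":0,"dp":[0,0,0],"rotation":[-0.09,0,0]},{"fingers":0,"dp":[0,0,0],"rotation":[0,0,0]}]'
python3 -m pendant '[{"fingers":0,"dp":[0,0,0],"rotation":[0,0,0]},{"fingers":0,"dp":[0,0,0],"rotation":[0,0,0]}]'
 python3 - <<'E'
from h import *
o,R=st();print("handle deg",np.degrees(np.arctan2(R[1,2],R[0,2])))
C=cal("wrist");p,d=cams.capture("wrist");cv2.imwrite("pics/w16.png",p)
E
```

```text
t: 29.78
tcp_pos: [477.2, -359.1, 283.6]
orientation: [-0.878, 1.559, -0.645]
wrist_force: [0.0, -0.9, -0.5]
grip_width: 12.8
t: 30.2
tcp_pos: [536.5, -179.3, 274.9]
orientation: [-0.515, 1.57, -0.282]
wrist_force: [0.9, -0.4, -1.3]
grip_width: 12.5
t: 30.62
tcp_pos: [597.3, -1.8, 274.9]
orientation: [-0.302, 1.57, -0.069]
wrist_force: [0.6, -0.9, -1.6]
grip_width: 12.6
t: 31.03
tcp_pos: [621.4, 68.2, 274.4]
orientation: [3.043, 1.57, -2.818]
wrist_force: [-0.1, -0.4, -1.4]
grip_width: 12.7
t: 31.2
tcp_pos: [621.3, 66.8, 274.8]
orientation: [-0.583, 1.571, -0.167]
wrist_force: [-0.2, 0.8, -1.0]
grip_width: 12.5
t 31.20 tcp [621.3  66.8 274.8] gp [621.3  66.8 220.8] j [ 0.107  0.319  0.139  1.391 -0.    -0.308] F [-0.2  0.8 -1. ] T [ 0.03 -0.02 -0.06] w 12.5
[[ 0.    -0.404  0.915]
 [-0.     0.915  0.404]
 [-1.    -0.     0.   ]]
handle deg 23.80276985651828
```

View pics/w16.png

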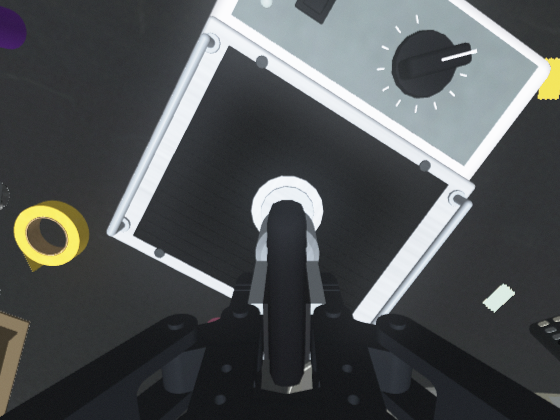

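```bash
python3 -m pendant '[{"fingers":0,"dp":[1.2,0,0.05],"rotation":[0,0,0]},{"fingers":0,"dp":[1.2,0,0],"rotation":[0,0,0]},{"fingers":0,"dp":[0.5,0,0],"rotation":[0,0,0]},{"fingers":0,"dp":[0,0,0],"rotation":[0,0,0]},{"fingers":0,"dp":[0,0,0],"rotation":[0,0,0]}]'
python3 -m pendant '[{"fingers":0,"dp":[0.3,0,0],"rotation":[0,0,0]},{"fingers":0,"dp":[0,0,0],"rotation":[0,0,0]}]'
python3 -m pendant '[{"fingers":0,"dp":[0.2,0,0],"rotation":[0,0,0]},{"fingers":0,"dp":[0,0,0],"rotation":[0,0,0]}]'
python3 -m pendant '[{"fingers":0,"dp":[0.2,0,0],"rotation":[0,0,0]},{"fingers":0,"dp":[0,0,0],"rotation":[0,0,0]}]'
```

```text
t: 31.67
tcp_pos: [621.6, 66.9, 245.8]
orientation: [2.826, 1.57, -3.04]
wrist_force: [-0.0, -0.0, -0.8]
grip_width: 12.6
t: 31.83
tcp_pos: [622.0, 67.2, 243.0]
orientation: [-0.3, 1.57, 0.117]
wrist_force: [0.4, 0.6, -2.6]
grip_width: 12.6
t: 32.0
tcp_pos: [621.9, 67.4, 240.7]
orientation: [-0.319, 1.571, 0.099]
wrist_force: [-0.2, -0.1, -1.7]
grip_width: 12.6
t: 32.17
tcp_pos: [622.1, 67.4, 238.6]
orientation: [-0.27, 1.57, 0.148]
wrist_force: [1.8, 0.1, -1.8]
grip_width: 12.6
```

```bash
python3 -m pendant '[{"fingers":0,"dp":[0.2,0,0],"rotation":[0,0,0]},{"fingers":0,"dp":[0,0,0],"rotation":[0,0,0]}]'
python3 -m pendant '[{"fingers":0,"dp":[0.3,0,0],"rotation":[0,0,0]},{"fingers":0,"dp":[0,0,0],"rotation":[0,0,0]}]'
python3 -m pendant '[{"fingers":0,"dp":[0.2,0,0],"rotation":[0,0,0]},{"fingers":0,"dp":[0,0,0],"rotation":[0,0,0]}]'
python3 -m pendant '[{"fingers":0,"dp":[0.2,0,0],"rotation":[0,0,0]},{"fingers":0,"dp":[0,0,0],"rotation":[0,0,0]}]'; python3 -c "from h import *;st()"
```

```text
t: 32.33
tcp_pos: [622.1, 67.4, 236.6]
orientation: [-0.121, 1.57, 0.298]
wrist_force: [2.0, -0.8, -1.9]
grip_width: 12.4
t: 32.5
tcp_pos: [622.1, 67.4, 233.4]
orientation: [-0.084, 1.57, 0.335]
wrist_force: [2.5, 0.5, -2.1]
grip_width: 12.4
t: 32.67
tcp_pos: [622.0, 67.4, 231.5]
orientation: [-0.046, 1.57, 0.373]
wrist_force: [2.6, 0.5, -2.1]
grip_width: 12.8
t: 32.83
tcp_pos: [622.0, 67.4, 229.5]
orientation: [-0.062, 1.57, 0.356]
wrist_force: [3.3, 0.5, -2.3]
grip_width: 12.4
t 32.83 tcp [622.   67.4 229.5] gp [622.1  67.4 175.5] j [ 0.108  0.325  0.048  1.294  0.    -0.31 ] F [ 3.3  0.5 -2.3] T [ 0.21 -0.82  0.  ] w 12.4
[[ 0.    -0.406  0.914]
 [ 0.     0.914  0.406]
 [-1.    -0.     0.001]]
```

```bash
python3 -m pendant '[{"fingers":0,"dp":[0.15,-0.02,0.05],"rotation":[0,0,0]},{"fingers":0,"dp":[0,0,0],"rotation":[0,0,0]}]'
python3 -m pendant '[{"fingers":0,"dp":[0.15,0,0],"rotation":[0,0,0]},{"fingers":0,"dp":[0,0,0],"rotation":[0,0,0]}]'; python3 -c "from h import *;st()"
```

```text
t: 33.0
tcp_pos: [622.3, 67.4, 229.3]
orientation: [-0.065, 1.57, 0.354]
wrist_force: [0.1, 2.2, 5.6]
grip_width: 12.8
t: 33.17
tcp_pos: [622.2, 67.5, 229.3]
orientation: [-0.184, 1.568, 0.235]
wrist_force: [-3.1, 0.9, 12.0]
grip_width: 12.6
t 33.17 tcp [622.2  67.5 229.3] gp [622.4  67.5 175.3] j [ 0.108  0.324  0.047  1.291  0.    -0.31 ] F [-3.1  0.9 12. ] T [ 0.15  0.54 -0.02] w 12.6
[[ 0.002 -0.406  0.914]
 [ 0.001  0.914  0.406]
 [-1.    -0.     0.002]]
```

Seated. Now turn clockwise in steps with a firm grip.

```bash
python3 -m pendant '[{"fingers":0,"dp":[0,0,0],"rotation":[0.08,0,0]},{"fingers":0,"dp":[0,0,0],"rotation":[0.08,0,0]},{"fingers":0,"dp":[0,0,0],"rotation":[0.08,0,0]},{"fingers":0,"dp":[0,0,0],"rotation":[0,0,0]}]' 100
python3 -c "from h import *;st()"
python3 -m pendant '[{"fingers":0,"dp":[0,0,0],"rotation":[0.08,0,0]},{"fingers":0,"dp":[0,0,0],"rotation":[0.08,0,0]},{"fingers":0,"dp":[0,0,0],"rotation":[0,0,0]}]'
python3 -c "from h import *;st()"
```

```text
t: 33.5
tcp_pos: [622.7, 67.3, 229.3]
orientation: [-0.204, 1.567, -0.029]
wrist_force: [0.5, 0.3, 11.3]
grip_width: 12.3
t 33.50 tcp [622.7  67.3 229.3] gp [622.9  67.3 175.3] j [ 0.108  0.324  0.047  1.29  -0.    -0.067] F [ 0.5  0.3 11.3] T [-0.07  0.24 -0.02] w 12.3
[[ 0.003 -0.174  0.985]
 [-0.     0.985  0.174]
 [-1.    -0.001  0.003]]
t: 33.75
tcp_pos: [622.6, 67.1, 229.3]
orientation: [-0.154, 1.567, -0.139]
wrist_force: [-1.2, -0.5, 11.0]
grip_width: 12.2
t 33.75 tcp [622.6  67.1 229.3] gp [622.8  67.1 175.3] j [ 1.08e-01  3.24e-01  4.70e-02  1.29e+00 -1.00e-03  9.30e-02] F [-1.2 -0.5 11. ] T [-0.21  0.18  0.01] w 12.2
[[ 0.003 -0.015  1.   ]
 [-0.     1.     0.015]
 [-1.    -0.001  0.003]]
```

```bash
python3 -m pendant '[{"fingers":0,"dp":[0,0,0],"rotation":[0.07,0,0]},{"fingers":0,"dp":[0,0,0],"rotation":[0,0,0]}]'
python3 -c "from h import *;st()"
python3 -m pendant '[{"fingers":0,"dp":[0,0,0],"rotation":[0.07,0,0]},{"fingers":0,"dp":[0,0,0],"rotation":[0,0,0]}]'
python3 -c "from h import *;st()"
python3 -m pendant '[{"fingers":0,"dp":[0,0,0],"rotation":[0.07,0,0]},{"fingers":0,"dp":[0,0,0],"rotation":[0,0,0]}]'
python3 -c "from h import *;st()"
```

```text
t: 33.92
tcp_pos: [622.6, 67.0, 229.3]
orientation: [-0.132, 1.567, -0.186]
wrist_force: [-0.5, 0.2, 11.2]
grip_width: 12.1
t 33.92 tcp [622.6  67.  229.3] gp [622.8  67.  175.3] j [ 1.08e-01  3.24e-01  4.70e-02  1.29e+00 -1.00e-03  1.62e-01] F [-0.5  0.2 11.2] T [-0.28  0.22  0.07] w 12.1
[[ 0.003  0.054  0.999]
 [-0.001  0.999 -0.054]
 [-1.    -0.     0.003]]
t: 34.08
tcp_pos: [622.6, 67.0, 229.3]
orientation: [-0.091, 1.567, -0.215]
wrist_force: [-0.9, -1.7, 11.4]
grip_width: 12.5
t 34.08 tcp [622.6  67.  229.3] gp [622.8  67.  175.3] j [ 1.08e-01  3.24e-01  4.70e-02  1.29e+00 -1.00e-03  2.32e-01] F [-0.9 -1.7 11.4] T [-0.29  0.2   0.09] w 12.5
[[ 0.003  0.124  0.992]
 [-0.001  0.992 -0.124]
 [-1.    -0.     0.003]]
t: 34.25
tcp_pos: [622.6, 67.0, 229.3]
orientation: [-0.07, 1.567, -0.265]
wrist_force: [-1.5, -1.4, 11.4]
grip_width: 12.2
t 34.25 tcp [622.6  67.  229.3] gp [622.8  66.9 175.3] j [ 1.08e-01  3.24e-01  4.70e-02  1.29e+00 -1.00e-03  3.02e-01] F [-1.5 -1.4 11.4] T [-0.37  0.27  0.04] w 12.2
[[ 0.003  0.193  0.981]
 [-0.001  0.981 -0.193]
 [-1.    -0.     0.003]]
```

```bash
python3 -m pendant '[{"fingers":0,"dp":[0,0,0],"rotation":[0.07,0,0]},{"fingers":0,"dp":[0,0,0],"rotation":[0,0,0]}]'
python3 -c "from h import *;st()"
python3 -m pendant '[{"fingers":0,"dp":[0,0,0],"rotation":[0.07,0,0]},{"fingers":0,"dp":[0,0,0],"rotation":[0,0,0]}]'
python3 -c "from h import *;st()"
```

```text
t: 34.42
tcp_pos: [622.6, 66.9, 229.3]
orientation: [-0.041, 1.567, -0.306]
wrist_force: [-0.8, -1.0, 11.0]
grip_width: 12.1
t 34.42 tcp [622.6  66.9 229.3] gp [622.7  66.9 175.3] j [ 1.08e-01  3.24e-01  4.70e-02  1.29e+00 -1.00e-03  3.72e-01] F [-0.8 -1.  11. ] T [-0.41  0.36 -0.01] w 12.1
[[ 0.003  0.261  0.965]
 [-0.001  0.965 -0.261]
 [-1.    -0.     0.003]]
t: 34.58
tcp_pos: [622.5, 66.9, 229.3]
orientation: [-0.018, 1.567, -0.353]
wrist_force: [-1.4, -1.3, 11.8]
grip_width: 11.8
t 34.58 tcp [622.5  66.9 229.3] gp [622.7  66.8 175.3] j [ 0.108  0.324  0.047  1.291 -0.002  0.442] F [-1.4 -1.3 11.8] T [-0.53  0.4   0.04] w 11.8
[[ 0.003  0.328  0.945]
 [-0.001  0.945 -0.328]
 [-1.    -0.     0.003]]
```

```bash
python3 -m pendant '[{"fingers":0,"dp":[0,0,0],"rotation":[0.07,0,0]},{"fingers":0,"dp":[0,0,0],"rotation":[0,0,0]}]'
python3 -c "from h import *;o,R=st();print(o['effort'])"
python3 -m pendant '[{"fingers":0,"dp":[0,0,0],"rotation":[0.07,0,0]},{"fingers":0,"dp":[0,0,0],"rotation":[0,0,0]}]'
python3 - <<'E'
from h import *
o,R=st();print(o['effort'])
C=cal("wrist");p,d=cams.capture("wrist");cv2.imwrite("pics/w17.png",p)
cv2.imwrite("pics/w17a.png",cv2.resize(p[150:400,215:360],None,fx=2.4,fy=2.4,interpolation=cv2.INTER_CUBIC))
E
```

```text
t: 34.75
tcp_pos: [622.5, 66.8, 229.3]
orientation: [-0.004, 1.567, -0.409]
wrist_force: [-1.2, -1.8, 12.5]
grip_width: 12.3
t 34.75 tcp [622.5  66.8 229.3] gp [622.7  66.7 175.3] j [ 0.107  0.324  0.047  1.291 -0.002  0.512] F [-1.2 -1.8 12.5] T [-0.55  0.38 -0.09] w 12.3
[[ 0.003  0.394  0.919]
 [-0.001  0.919 -0.394]
 [-1.    -0.     0.003]]
[  1.0624887  -48.85341883  30.56530952  -0.74738463   0.59917146
   0.45644629]
t: 34.92
tcp_pos: [622.5, 66.7, 229.3]
orientation: [0.035, 1.567, -0.439]
wrist_force: [-0.2, -2.1, 12.5]
grip_width: 12.3
t 34.92 tcp [622.5  66.7 229.3] gp [622.6  66.6 175.3] j [ 0.107  0.324  0.047  1.291 -0.002  0.582] F [-0.2 -2.1 12.5] T [-0.54  0.44 -0.15] w 12.3
[[ 0.003  0.457  0.889]
 [-0.001  0.889 -0.457]
 [-1.     0.     0.003]]
[  1.23173978 -48.79438519  30.60699463  -0.83134331   0.66219086
   0.41550256]
```

View pics/w17a.png

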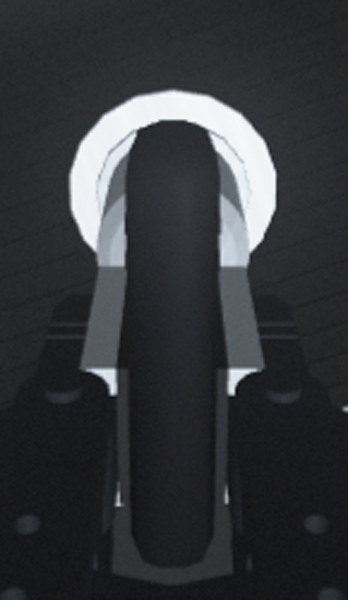

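```bash
python3 -m pendant '[{"fingers":0,"dp":[0,0,0],"rotation":[0.05,0,0]},{"fingers":0,"dp":[0,0,0],"rotation":[0,0,0]}]'
python3 -c "from h import *;o,R=st();print(o['effort'])"
python3 -m pendant '[{"fingers":0,"dp":[0,0,0],"rotation":[0.05,0,0]},{"fingers":0,"dp":[0,0,0],"rotation":[0,0,0]}]'
python3 - <<'E'
from h import *
o,R=st();print(o['effort'])
E
```

```text
t: 35.13
tcp_pos: [622.4, 66.7, 229.3]
orientation: [0.05, 1.567, -0.473]
wrist_force: [-1.3, -2.0, 12.5]
grip_width: 12.2
t 35.13 tcp [622.4  66.7 229.3] gp [622.6  66.6 175.3] j [ 0.107  0.324  0.047  1.291 -0.002  0.631] F [-1.3 -2.  12.5] T [-0.59  0.41  0.08] w 12.2
[[ 0.003  0.5    0.866]
 [-0.002  0.866 -0.5  ]
 [-1.     0.     0.003]]
[  1.1021968  -48.75129461  30.63707471  -0.89509618   0.7057629
   0.46754407]
t: 35.3
tcp_pos: [622.4, 66.6, 229.3]
orientation: [0.069, 1.568, -0.505]
wrist_force: [-2.1, -2.3, 11.3]
grip_width: 12.6
t 35.30 tcp [622.4  66.6 229.3] gp [622.6  66.6 175.3] j [ 0.107  0.324  0.047  1.291 -0.002  0.682] F [-2.1 -2.3 11.3] T [-0.61  0.48 -0.2 ] w 12.6
[[ 0.003  0.543  0.84 ]
 [-0.002  0.84  -0.543]
 [-1.     0.     0.003]]
[  1.41595691 -48.70347261  30.66769123  -0.95330827   0.7249612
   0.20686534]
```

```bash
python3 - <<'E'
from h import *
C=cal("wrist");p,d=cams.capture("wrist");cv2.imwrite("pics/w18.png",p)
P=cloud(C,d);st()
m=(P[...,2]>174)&(P[...,2]<188);m[:, :250]=0;m[:,330:]=0
q=P[m][:,:2].astype(np.float32);print(len(q))
for r in range(215,380,15):
    row=p[r,255:320].max(1).astype(int);print(r,[255+int(i) for i in np.nonzero(np.abs(np.diff(row))>25)[0]])
E
```

```text
t 35.35 tcp [622.4  66.7 229.3] gp [622.6  66.6 175.3] j [ 0.107  0.324  0.047  1.291 -0.002  0.68 ] F [-2.1 -1.7 12.1] T [-0.61  0.48 -0.18] w 12.7
[[ 0.003  0.542  0.84 ]
 [-0.002  0.84  -0.542]
 [-1.     0.     0.003]]
7047
215 [258, 260, 265, 266, 268, 305, 306, 307]
230 [258, 259, 266, 267, 306, 313, 314]
245 [255, 256, 266, 305, 306, 307, 317]
260 [255, 266, 305, 306, 317, 318]
275 [266, 306]
290 [264, 308]
305 [262, 263, 308, 309, 310, 318]
320 []
335 [304]
350 []
365 [261, 262, 268, 269]
```

View pics/w18.png

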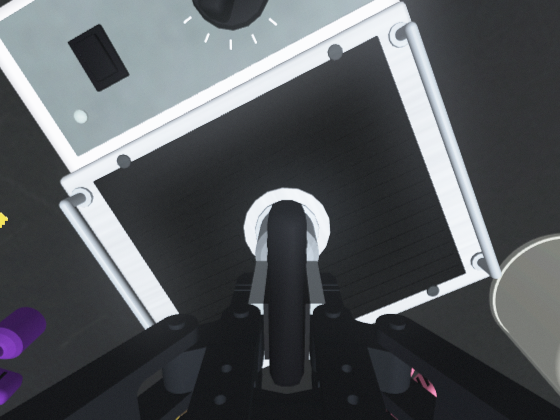

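```bash
python3 -m pendant '[{"fingers":0,"dp":[-1,0,0],"rotation":[0,0,0]},{"fingers":0,"dp":[-2,0,0],"rotation":[0,0,0]},{"fingers":0,"dp":[-1.8,0,0],"rotation":[0,0,0]},{"fingers":0,"dp":[0,-3.2,2.0],"rotation":[0,0,0]},{"fingers":0,"dp":[0,-3.2,2.0],"rotation":[0,0,0]}]'
python3 -m pendant '[{"fingers":0,"dp":[0,0,0],"rotation":[0,0,0]},{"fingers":0,"dp":[0,0,0],"rotation":[0,0,0]}]'
 python3 - <<'E'
from h import *
st()
C=cal("wrist");p,d=cams.capture("wrist");cv2.imwrite("pics/w19.png",p);np.savez("pics/w19.npz",d=d,K=C[0],R=C[1],t=C[2])
u,v=proj(C,[622.4,67,105])[0].astype(int);print(u,v)
cv2.imwrite("pics/w19a.png",cv2.resize(p[v-42:v+42,u-45:u+45],None,fx=7,fy=7,interpolation=cv2.INTER_CUBIC))
E
```

```text
t: 35.77
tcp_pos: [621.3, -7.3, 275.7]
orientation: [0.536, 1.57, -0.032]
wrist_force: [0.3, -0.7, -2.3]
grip_width: 11.9
t: 35.93
tcp_pos: [620.7, -9.9, 274.4]
orientation: [-2.6, 1.569, 3.109]
wrist_force: [-0.1, 0.9, -1.6]
grip_width: 12.1
t 35.93 tcp [620.7  -9.9 274.4] gp [620.6  -9.9 220.4] j [-0.016  0.312  0.129  1.39   0.     0.559] F [-0.1  0.9 -1.6] T [ 0.   -0.   -0.02] w 12.1
[[-0.002  0.544  0.839]
 [ 0.     0.839 -0.544]
 [-1.    -0.001 -0.002]]
385 154
```

View pics/w19a.png

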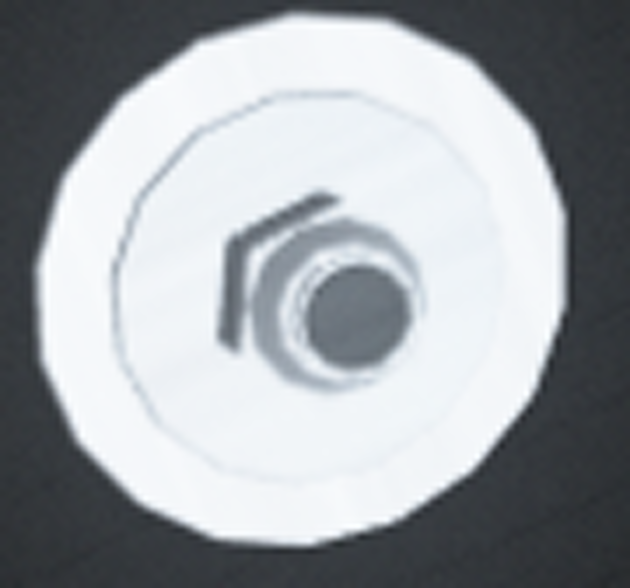

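```bash
python3 - <<'E'
from h import *
def ana(fn,u,v,stud,pts98):
    C,d=load(fn)
    f=lambda x,y,z: onz(C,(x+.5)/7-.5+u-45,(y+.5)/7-.5+v-42,z)[:2]
    c=f(*stud,115.5);Q=np.array([f(*p,98) for p in pts98]);print(c)
    print((np.degrees(np.arctan2(*(Q-c).T[::-1]))-30)%60,np.hypot(*(Q-c).T))
    for i in (0,1):
        e=Q[i+1]-Q[i];print("edge normal mod60",(np.degrees(np.arctan2(e[1],e[0]))+90)%60)
ana("pics/w9.npz",392,191,(360,327),[(318,190),(233,236),(225,332)])
ana("pics/w19.npz",385,154,(358,316),[(322,191),(230,240),(219,342)])
E
```

```text
[622.72775447  67.33690349]
[22.35765679 21.44190154 24.91515757] [9.61817466 9.40118908 9.48137556]
edge normal mod60 23.052999225821836
edge normal mod60 22.7851434180929
[622.60979701  67.70890289]
[53.36619071 55.79270638 58.46105396] [9.42692121 9.19809998 9.67066241]
edge normal mod60 55.74098971219162
edge normal mod60 54.77128917299291
```

```bash
python3 -m pendant '[{"fingers":0,"dp":[0,0,0],"rotation":[-0.1,0,0]},{"fingers":0,"dp":[0,0,0],"rotation":[-0.1,0,0]},{"fingers":0,"dp":[0,0,0],"rotation":[-0.1,0,0]},{"fingers":0,"dp":[0,0,0],"rotation":[-0.1,0,0]},{"fingers":0,"dp":[0,0,0],"rotation":[-0.1,0,0]}]'
python3 -m pendant '[{"fingers":0,"dp":[0,2.57,-0.15],"rotation":[0,0,0]},{"fingers":0,"dp":[0,2.57,-0.15],"rotation":[0,0,0]},{"fingers":0,"dp":[0,2.57,-0.15],"rotation":[0,0,0]},{"fingers":0,"dp":[0,0,0],"rotation":[0,0,0]},{"fingers":0,"dp":[0,0,0],"rotation":[0,0,0]}]'
python3 - <<'E'
from h import *
o,R=st();print("handle deg",np.degrees(np.arctan2(R[1,2],R[0,2])))
C=cal("wrist");p,d=cams.capture("wrist");cv2.imwrite("pics/w20.png",p)
E
```

```text
t: 36.4
tcp_pos: [621.0, -6.8, 274.3]
orientation: [2.987, 1.569, 2.922]
wrist_force: [0.6, -0.2, -0.8]
grip_width: 12.0
t: 36.82
tcp_pos: [621.9, 71.4, 274.3]
orientation: [-2.977, 1.57, -3.045]
wrist_force: [-0.5, -0.8, -1.3]
grip_width: 12.6
t 36.82 tcp [621.9  71.4 274.3] gp [621.9  71.4 220.3] j [0.114 0.322 0.143 1.392 0.    0.182] F [-0.5 -0.8 -1.3] T [-0.04 -0.03  0.05] w 12.6
[[-0.001  0.068  0.998]
 [-0.     0.998 -0.068]
 [-1.    -0.    -0.001]]
handle deg -3.89681132730959
```

View pics/w20.png

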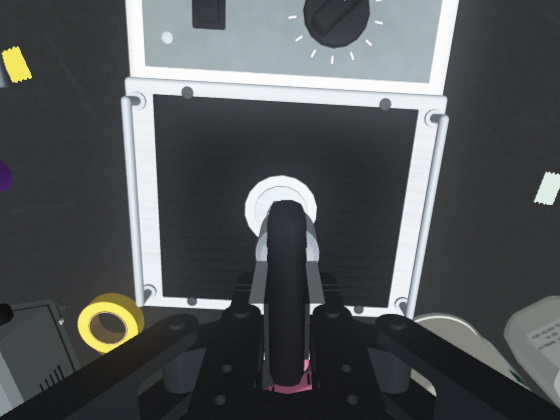

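```bash
python3 -m pendant '[{"fingers":0,"dp":[0,-0.41,0.08],"rotation":[0,0,0]},{"fingers":0,"dp":[1.2,0,0],"rotation":[0,0,0]},{"fingers":0,"dp":[1.3,0,0],"rotation":[0,0,0]},{"fingers":0,"dp":[0,0,0],"rotation":[0,0,0]},{"fingers":0,"dp":[0,0,0],"rotation":[0,0,0]}]'
python3 -c "from h import *;st()"
python3 -m pendant '[{"fingers":0,"dp":[0.4,0,0],"rotation":[0,0,0]},{"fingers":0,"dp":[0.3,0,0],"rotation":[0,0,0]},{"fingers":0,"dp":[0,0,0],"rotation":[0,0,0]}]'
python3 -m pendant '[{"fingers":0,"dp":[0.3,0,0],"rotation":[0,0,0]},{"fingers":0,"dp":[0,0,0],"rotation":[0,0,0]}]'
```

```text
t: 37.28
tcp_pos: [622.5, 64.0, 249.1]
orientation: [-2.885, 1.569, -2.958]
wrist_force: [0.6, 0.3, -0.8]
grip_width: 12.3
t 37.28 tcp [622.5  64.  249.1] gp [622.4  63.9 195.1] j [ 0.102  0.324  0.09   1.339 -0.     0.175] F [ 0.6  0.3 -0.8] T [-0.01 -0.01 -0.02] w 12.3
[[-0.002  0.073  0.997]
 [-0.     0.997 -0.073]
 [-1.    -0.    -0.002]]
t: 37.53
tcp_pos: [622.9, 64.7, 242.5]
orientation: [-2.356, 1.571, -2.428]
wrist_force: [-0.7, -0.5, -1.1]
grip_width: 12.2
t: 37.7
tcp_pos: [623.0, 65.3, 239.7]
orientation: [1.374, 1.57, 1.303]
wrist_force: [-0.2, 1.6, -1.5]
grip_width: 12.0
```

```bash
python3 -m pendant '[{"fingers":0,"dp":[-0.1,0.2,0],"rotation":[0,0,0]},{"fingers":0,"dp":[0,0,0],"rotation":[0,0,0]},{"fingers":0,"dp":[0,0,0],"rotation":[0,0,0]}]'
python3 -c "from h import *;st()"
python3 -m pendant '[{"fingers":0,"dp":[0.3,0,0],"rotation":[0,0,0]},{"fingers":0,"dp":[0,0,0],"rotation":[0,0,0]}]'
python3 -m pendant '[{"fingers":0,"dp":[0.3,0,0],"rotation":[0,0,0]},{"fingers":0,"dp":[0,0,0],"rotation":[0,0,0]}]'
python3 -c "from h import *;st()"
```

```text
t: 37.95
tcp_pos: [623.1, 67.1, 240.9]
orientation: [-0.62, 1.57, -0.692]
wrist_force: [-0.5, -0.4, -1.6]
grip_width: 12.0
t 37.95 tcp [623.1  67.1 240.9] gp [623.1  67.1 186.9] j [ 0.107  0.325  0.074  1.319 -0.     0.179] F [-0.5 -0.4 -1.6] T [-0.02 -0.02  0.04] w 12.0
[[ 0.     0.071  0.997]
 [-0.     0.997 -0.071]
 [-1.    -0.     0.   ]]
t: 38.12
tcp_pos: [622.9, 66.9, 237.1]
orientation: [-2.771, 1.57, -2.843]
wrist_force: [0.2, 0.6, -1.7]
grip_width: 12.0
t: 38.28
tcp_pos: [622.9, 66.9, 234.0]
orientation: [-2.928, 1.57, -3.0]
wrist_force: [-1.3, 1.0, -2.0]
grip_width: 11.7
t 38.28 tcp [622.9  66.9 234. ] gp [622.8  66.9 180. ] j [ 0.107  0.326  0.06   1.306 -0.     0.179] F [-1.3  1.  -2. ] T [0.01 0.05 0.02] w 11.7
[[-0.001  0.072  0.997]
 [-0.     0.997 -0.072]
 [-1.    -0.    -0.001]]
```

Dropping cleanly onto the nut. Down to the washer.

```bash
python3 -m pendant '[{"fingers":0,"dp":[0.3,0,0],"rotation":[0,0,0]},{"fingers":0,"dp":[0.15,0,0],"rotation":[0,0,0]},{"fingers":0,"dp":[0,0,0],"rotation":[0,0,0]}]'
python3 -c "from h import *;st()"
python3 -m pendant '[{"fingers":0,"dp":[0.15,0,0],"rotation":[0,0,0]},{"fingers":0,"dp":[0.1,0,0],"rotation":[0,0,0]},{"fingers":0,"dp":[0,0,0],"rotation":[0,0,0]}]'
python3 -c "from h import *;o,R=st();print(o['effort'])"
```

```text
t: 38.53
tcp_pos: [622.9, 66.9, 229.6]
orientation: [-2.942, 1.57, -3.014]
wrist_force: [0.8, -0.1, -1.2]
grip_width: 12.0
t 38.53 tcp [622.9  66.9 229.6] gp [622.8  66.9 175.6] j [ 0.107  0.327  0.052  1.296 -0.     0.179] F [ 0.8 -0.1 -1.2] T [ 0.02  0.05 -0.03] w 12.0
[[-0.001  0.072  0.997]
 [-0.     0.997 -0.072]
 [-1.    -0.    -0.001]]
t: 38.78
tcp_pos: [623.0, 67.0, 229.4]
orientation: [0.258, 1.569, 0.186]
wrist_force: [-2.7, -0.3, 7.2]
grip_width: 12.1
t 38.78 tcp [623.   67.  229.4] gp [623.1  67.  175.4] j [0.107 0.326 0.049 1.293 0.    0.179] F [-2.7 -0.3  7.2] T [-0.09  0.73 -0.01] w 12.1
[[ 0.002  0.072  0.997]
 [ 0.     0.997 -0.072]
 [-1.     0.     0.002]]
[-1.99594684e-01 -5.20131254e+01  3.36038733e+01 -1.44329756e+00
 -4.13249270e-02 -1.61963602e-02]
```

```bash
for k in 1; do python3 -m pendant '[{"fingers":0,"dp":[0,0,0],"rotation":[0.05,0,0]},{"fingers":0,"dp":[0,0,0],"rotation":[0,0,0]}]' 100|head -1
python3 -c "from h import *;o=manip.get_obs();print(o['effort'][5],o['joint_pos'][5],o['ft_torque'])"; done
python3 -m pendant '[{"fingers":0,"dp":[0,0,0],"rotation":[0.05,0,0]},{"fingers":0,"dp":[0,0,0],"rotation":[0,0,0]}]'|head -1
python3 -c "from h import *;o=manip.get_obs();print(o['effort'][5],o['joint_pos'][5],o['ft_torque'])"
python3 -m pendant '[{"fingers":0,"dp":[0,0,0],"rotation":[0.05,0,0]},{"fingers":0,"dp":[0,0,0],"rotation":[0,0,0]}]'|head -1
python3 -c "from h import *;o=manip.get_obs();print(o['effort'][5],o['joint_pos'][5],o['ft_torque'])"
python3 -m pendant '[{"fingers":0,"dp":[0,0,0],"rotation":[0.05,0,0]},{"fingers":0,"dp":[0,0,0],"rotation":[0,0,0]}]'|head -1
python3 -c "from h import *;o=manip.get_obs();print(o['effort'][5],o['joint_pos'][5],o['ft_torque'])"
```

```text
t: 38.95
0.4046974238008261 0.23074762964385212 [-0.14058501  0.49940569  0.03279733]
t: 39.12
0.40917967446148396 0.28074457137803094 [-0.31702882  0.61025913 -0.00984568]
t: 39.28
0.4071332886815071 0.330673638517177 [-0.30505763  0.74715821  0.00307436]
t: 39.45
0.4408594686537981 0.3806477485329703 [-0.32517242  0.855608    0.03325784]
```

```bash
python3 -m pendant '[{"fingers":0,"dp":[0,0,0],"rotation":[0.05,0,0]},{"fingers":0,"dp":[0,0,0],"rotation":[0,0,0]}]'|head -1
python3 - <<'E'
from h import *
o,R=st();print(o["effort"][5])
C=cal("wrist");p,d=cams.capture("wrist");cv2.imwrite("pics/w21.png",p);P=cloud(C,d)
cv2.imwrite("pics/w21a.png",cv2.resize(p[150:400,215:360],None,fx=2.4,fy=2.4,interpolation=cv2.INTER_CUBIC))
print("handle cmd deg",np.degrees(np.arctan2(R[1,2],R[0,2])))
zt=P[230:370,283:292,2];t=np.median(zt);print("top z",t, [np.median(zt[i:i+20]).round(1) for i in range(0,140,20)])
g=p.max(2).astype(int)
for r in range(212,262,6): print(r,g[r,255:320:2])
E
```

```text
t: 39.62
t 39.62 tcp [622.9  66.7 229.4] gp [622.9  66.7 175.4] j [ 1.070e-01  3.260e-01  4.900e-02  1.293e+00 -1.000e-03  4.300e-01] F [-3.4 -0.4  7. ] T [-0.43  0.88  0.11] w 12.0
[[ 0.001  0.318  0.948]
 [-0.001  0.948 -0.318]
 [-1.    -0.     0.002]]
0.499536395072937
handle cmd deg -18.534503286857436
top z 182.26587686018433 [np.float64(182.4), np.float64(182.2), np.float64(182.4), np.float64(182.3), np.float64(182.2), np.float64(182.2), np.float64(182.1)]
212 [246 247 247 214 240 241 239  62  48  50  51  50  53  52  53  52  55  53
  54  54  55  54  54  51  53 214 245 246 241 243 247 249 249]
218 [247 237 236 239 222 108  95  50  52  52  54  57  59  58  56  58  58  56
  58  58  57  55  57  54  54  74 111 126 241 246 223 248 249]
224 [246 241 242 130 107 110  48  52  53  55  57  58  58  57  60  61  61  62
  62  61  60  59  59  58  54  59 111 112 113 204 247 243 249]
230 [228 239 205 108 108 111  58  49  52  53  53  55  58  56  61  60  65  63
  63  65  63  61  58  55  53  59 128 111 113 113 242 241 247]
236 [243 233 108 150 166 164  60  48  50  53  54  56  55  57  59  59  61  61
  62  64  60  55  56  54  50  64 188 192 189 122 147 240 246]
242 [245 160 167 166 166 165  47  47  47  52  53  53  54  54  57  57  58  62
  62  61  59  57  57  54  52  50 205 191 190 199 191 214 245]
248 [237 165 168 171 194 193  95  46  48  47  50  51  50  51  55  52  59  58
  60  59  56  58  55  51  47  81 209 210 217 199 199 205 245]
254 [213 174 172 195 195 194  63  44  46  46  48  50  50  52  54  54  55  56
  57  57  55  53  52  46  44  63 217 218 218 209 203 203 234]
260 [ 71 161 161 181 182 183  41  42  42  44  47  47  46  49  49  51  55  54
  55  54  52  51  49  47  45  51 198 199 203 194 187 180  46]
```

View pics/w21a.png

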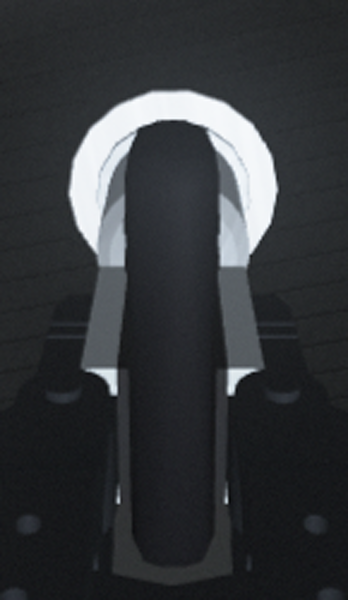

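```bash
cat > avg.py <<'E'
from h import *
L=[]
for i in range(5):
    p,d=cams.capture("wrist");o=manip.get_obs();L.append(np.r_[o["wrist_force"],o["ft_torque"],o["effort"][5],o["tcp_pos"]])
L=np.array(L);print("t",o["t"].round(2),"F",L[:,:3].mean(0).round(1),"T",L[:,3:6].mean(0).round(3),"+-",L[:,5].std().round(3),"eff",L[:,6].mean().round(3),"tcp",L[:,7:].mean(0).round(2))
E
python3 avg.py
python3 -m pendant '[{"fingers":0,"dp":[0,0,0],"rotation":[-0.06,0,0]},{"fingers":0,"dp":[0,0,0],"rotation":[-0.06,0,0]},{"fingers":0,"dp":[0,0,0],"rotation":[0,0,0]}]'|head -1
python3 avg.py
```

```text
t: 40.17Traceback (most recent call last):
  File "avg.py", line 5, in <module>
    L=np.array(L);print("t",o["t"].round(2),"F",L[:,:3].mean(0).round(1),"T",L[:,3:6].mean(0).round(3),"+-",L[:,5].std().round(3),"eff",L[:,6].mean().round(3),"tcp",L[:,7:].mean(0).round(2))
                            ^^^^^^^^^^^^
AttributeError: 'float' object has no attribute 'round'
Traceback (most recent call last):
  File "avg.py", line 5, in <module>
    L=np.array(L);print("t",o["t"].round(2),"F",L[:,:3].mean(0).round(1),"T",L[:,3:6].mean(0).round(3),"+-",L[:,5].std().round(3),"eff",L[:,6].mean().round(3),"tcp",L[:,7:].mean(0).round(2))
                            ^^^^^^^^^^^^
AttributeError: 'float' object has no attribute 'round'
```

```bash
sed -i 's/o\["t"\].round(2)/round(o["t"],2)/' avg.py
python3 avg.py
python3 -m pendant '[{"fingers":0,"dp":[0,0,0],"rotation":[0.06,0,0]},{"fingers":0,"dp":[0,0,0],"rotation":[0.06,0,0]},{"fingers":0,"dp":[0,0,0],"rotation":[0,0,0]}]'|head -1
python3 avg.py
python3 -m pendant '[{"fingers":0,"dp":[0,0,0],"rotation":[0.06,0,0]},{"fingers":0,"dp":[0,0,0],"rotation":[0.06,0,0]},{"fingers":0,"dp":[0,0,0],"rotation":[0,0,0]}]'|head -1
python3 avg.py
```

```text
t 40.67 F [-2.6 -0.6  7. ] T [-0.25   0.677  0.072] +- 0.013 eff 0.054 tcp [623.05  66.82 229.36]
t: 40.92
t 41.17 F [-3.5 -0.6  7. ] T [-0.345  0.853  0.008] +- 0.018 eff 0.052 tcp [622.86  66.71 229.36]
t: 41.42
t 41.67 F [-3.8 -0.8  7.3] T [-0.431  0.953 -0.023] +- 0.028 eff 0.02 tcp [622.79  66.61 229.36]
```

```bash
python3 -m pendant '[{"fingers":0,"dp":[-1,0,0],"rotation":[0,0,0]},{"fingers":0,"dp":[-2,0,0],"rotation":[0,0,0]},{"fingers":0,"dp":[-1.8,0,0],"rotation":[0,0,0]},{"fingers":0,"dp":[0,-3.4,1.6],"rotation":[0,0,0]},{"fingers":0,"dp":[0,-3.4,1.6],"rotation":[0,0,0]}]'|head -1
python3 -m pendant '[{"fingers":0,"dp":[0,0,0],"rotation":[0,0,0]},{"fingers":0,"dp":[0,0,0],"rotation":[0,0,0]},{"fingers":0,"dp":[0,0,0],"rotation":[0,0,0]}]'|head -1
 python3 - <<'E'
from h import *
st()
C=cal("wrist");p,d=cams.capture("wrist");cv2.imwrite("pics/w22.png",p);np.savez("pics/w22.npz",d=d,K=C[0],R=C[1],t=C[2])
u,v=proj(C,[622.4,67,105])[0].astype(int);print(u,v)
cv2.imwrite("pics/w22a.png",cv2.resize(p[v-42:v+42,u-45:u+45],None,fx=7,fy=7,interpolation=cv2.INTER_CUBIC))
E
```

```text
t: 42.08
t: 42.33
t 42.33 tcp [623.   -8.3 276. ] gp [623.   -8.3 222. ] j [-1.300e-02  3.150e-01  1.370e-01  1.392e+00  1.000e-03  4.290e-01] F [ 0.7 -0.5 -1.7] T [ 0.05  0.02 -0.01] w 12.1
[[ 0.     0.428  0.904]
 [ 0.001  0.904 -0.428]
 [-1.     0.001 -0.   ]]
386 165
```

View pics/w22a.png

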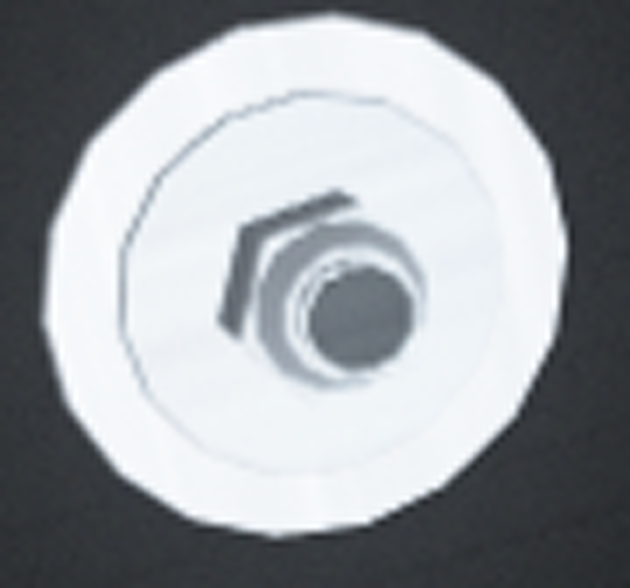

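```bash
python3 - <<'E'
from h import *
def ana(fn,u,v,stud,pts98):
    C,d=load(fn)
    f=lambda x,y,z: onz(C,(x+.5)/7-.5+u-45,(y+.5)/7-.5+v-42,z)[:2]
    c=f(*stud,115.5);Q=np.array([f(*p,98) for p in pts98]);print(c)
    print((np.degrees(np.arctan2(*(Q-c).T[::-1]))-30)%60,np.hypot(*(Q-c).T))
    for i in (0,1):
        e=Q[i+1]-Q[i];print("edge normal mod60",(np.degrees(np.arctan2(e[1],e[0]))+90)%60)
ana("pics/w22.npz",386,165,(358,316),[(340,190),(242,226),(220,323)])
# platform/case yaw from w9: rail base etc
C,d=load("pics/w9.npz");P=cloud(C,d);p=cv2.imread("pics/w9.png")
m=(p.max(2)<60)&(P[...,2]>85)&(P[...,2]<100);
n,l,s,c=cv2.connectedComponentsWithStats(m.astype(np.uint8));i=1+s[1:,4].argmax();print(cv2.minAreaRect(P[l==i][:,:2].astype(np.float32)))
E
```

```text
[622.29677257  67.28765813]
[50.2128221  54.76362975 58.91262065] [9.53431565 8.97373761 9.18408454]
edge normal mod60 55.23385431559335
edge normal mod60 55.779113697765794
((623.1865234375, 72.5811996459961), (165.3324737548828, 149.87698364257812), 82.3106918334961)
```

```bash
python3 -m pendant '[{"fingers":0,"dp":[0,0,0],"rotation":[-0.09,0,0]},{"fingers":0,"dp":[0,0,0],"rotation":[-0.09,0,0]},{"fingers":0,"dp":[0,0,0],"rotation":[-0.09,0,0]},{"fingers":0,"dp":[0,0,0],"rotation":[-0.09,0,0]},{"fingers":0,"dp":[0,0,0],"rotation":[0,0,0]}]'|head -1
python3 -m pendant '[{"fingers":0,"dp":[0,2.5,-0.2],"rotation":[0,0,0]},{"fingers":0,"dp":[0,2.5,-0.2],"rotation":[0,0,0]},{"fingers":0,"dp":[0,2.5,-0.2],"rotation":[0,0,0]},{"fingers":0,"dp":[0,0,0],"rotation":[0,0,0]},{"fingers":0,"dp":[0,0,0],"rotation":[0,0,0]}]'|head -1
python3 -m pendant '[{"fingers":0,"dp":[0,0,0],"rotation":[0,0,0]},{"fingers":0,"dp":[0,0,0],"rotation":[0,0,0]}]'|head -1
python3 avg.py; python3 - <<'E'
from h import *
o,R=st();print("handle deg",np.degrees(np.arctan2(R[1,2],R[0,2])))
E
```

```text
t: 42.8
t: 43.22
t: 43.38
t 43.63 F [ 0.1  0.2 -1.5] T [ 0.007 -0.033  0.008] +- 0.027 eff 0.004 tcp [623.07  66.38 275.72]
t 43.63 tcp [623.1  66.4 275.8] gp [623.1  66.4 221.8] j [ 0.106  0.322  0.146  1.394 -0.     0.189] F [-0.2 -0.  -1.1] T [ 0.05 -0.07  0.05] w 11.9
[[ 0.     0.083  0.997]
 [-0.     0.997 -0.083]
 [-1.    -0.     0.   ]]
handle deg -4.758212378382413
```

```bash
python3 -m pendant '[{"fingers":0,"dp":[1.2,0.07,0],"rotation":[0,0,0]},{"fingers":0,"dp":[1.2,0,0],"rotation":[0,0,0]},{"fingers":0,"dp":[0.6,0,0],"rotation":[0,0,0]},{"fingers":0,"dp":[0,0,0],"rotation":[0,0,0]},{"fingers":0,"dp":[0,0,0],"rotation":[0,0,0]}]'
python3 -m pendant '[{"fingers":0,"dp":[0.3,0,0],"rotation":[0,0,0]},{"fingers":0,"dp":[0.3,0,0],"rotation":[0,0,0]},{"fingers":0,"dp":[0,0,0],"rotation":[0,0,0]}]'
python3 -m pendant '[{"fingers":0,"dp":[0.3,0,0],"rotation":[0,0,0]},{"fingers":0,"dp":[0.3,0,0],"rotation":[0,0,0]},{"fingers":0,"dp":[0,0,0],"rotation":[0,0,0]}]'
python3 -m pendant '[{"fingers":0,"dp":[0.3,0,0],"rotation":[0,0,0]},{"fingers":0,"dp":[0,0,0],"rotation":[0,0,0]},{"fingers":0,"dp":[0,0,0],"rotation":[0,0,0]}]'
```

```text
t: 44.05
tcp_pos: [623.0, 67.5, 245.6]
orientation: [-2.896, 1.57, -2.978]
wrist_force: [-0.4, -0.3, -0.8]
grip_width: 12.0
t: 44.3
tcp_pos: [623.1, 67.6, 239.5]
orientation: [-1.533, 1.571, -1.614]
wrist_force: [0.4, -0.4, -2.0]
grip_width: 12.0
t: 44.55
tcp_pos: [623.0, 67.6, 233.0]
orientation: [-2.504, 1.57, -2.586]
wrist_force: [0.9, -1.8, -2.0]
grip_width: 12.4
t: 44.8
tcp_pos: [623.1, 67.6, 230.4]
orientation: [-2.345, 1.57, -2.427]
wrist_force: [-0.7, -1.3, -2.9]
grip_width: 12.2
```

```bash
python3 -m pendant '[{"fingers":0,"dp":[0.15,-0.04,0],"rotation":[0,0,0]},{"fingers":0,"dp":[0.15,0,0],"rotation":[0,0,0]},{"fingers":0,"dp":[0.05,0,0],"rotation":[0,0,0]},{"fingers":0,"dp":[0,0,0],"rotation":[0,0,0]}]'
python3 avg.py
python3 -m pendant '[{"fingers":0,"dp":[0,0,0],"rotation":[0.07,0,0]},{"fingers":0,"dp":[0,0,0],"rotation":[0.07,0,0]},{"fingers":0,"dp":[0,0,0],"rotation":[0,0,0]}]'|head -1
python3 avg.py
```

```text
t: 45.13
tcp_pos: [623.1, 67.4, 229.3]
orientation: [0.306, 1.568, 0.225]
wrist_force: [-3.6, -0.8, 9.1]
grip_width: 12.7
t 45.38 F [-3.6 -0.9  8.9] T [-0.319  0.919 -0.03 ] +- 0.038 eff -0.01 tcp [623.09  67.46 229.36]
t: 45.63
t 45.88 F [-4.2 -2.5  9. ] T [-0.753  0.994 -0.062] +- 0.034 eff 0.001 tcp [623.02  66.98 229.34]
```

```bash
python3 -m pendant '[{"fingers":0,"dp":[0,0.02,-0.05],"rotation":[0,0,0]},{"fingers":0,"dp":[0,0,0],"rotation":[0,0,0]},{"fingers":0,"dp":[0,0,0],"rotation":[0,0,0]}]'
python3 avg.py; python3 - <<'E'
from h import *
st()
C=cal("wrist");p,d=cams.capture("wrist");cv2.imwrite("pics/w23.png",p);P=cloud(C,d)
print("handle top z",np.median(P[230:360,283:292,2]))
S,d=cams.capture("side");cv2.imwrite("pics/side1.png",cv2.resize(S[150:300,180:400],None,fx=3.6,fy=3.6,interpolation=cv2.INTER_CUBIC))
S,d=cams.capture("scene");cv2.imwrite("pics/scene1.png",cv2.resize(S[150:300,180:430],None,fx=3.2,fy=3.2,interpolation=cv2.INTER_CUBIC))
E
```

```text
t: 46.13
tcp_pos: [622.9, 67.1, 229.3]
orientation: [-0.172, 1.568, -0.394]
wrist_force: [-2.1, -2.4, 9.0]
grip_width: 12.1
t 46.38 F [-2.6 -3.5  8.7] T [-0.939  0.705 -0.029] +- 0.02 eff -0.007 tcp [622.88  67.1  229.35]
t 46.38 tcp [622.9  67.1 229.4] gp [623.   67.  175.4] j [ 1.080e-01  3.250e-01  4.800e-02  1.291e+00 -1.000e-03  3.300e-01] F [-2.4 -3.9  8.4] T [-0.93  0.72 -0.03] w 12.1
[[ 0.003  0.22   0.975]
 [-0.001  0.975 -0.22 ]
 [-1.    -0.     0.003]]
handle top z 182.28318915565058
```

View pics/w23.png

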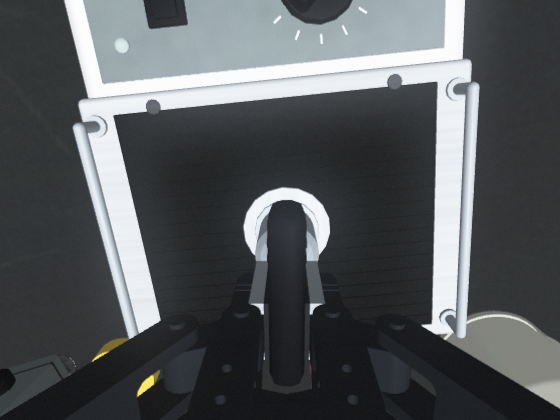

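View pics/side1.png

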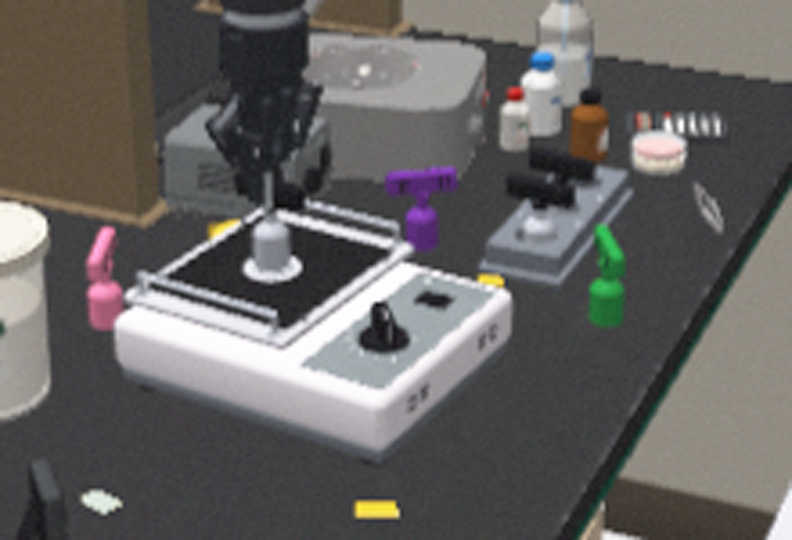

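View pics/scene1.png

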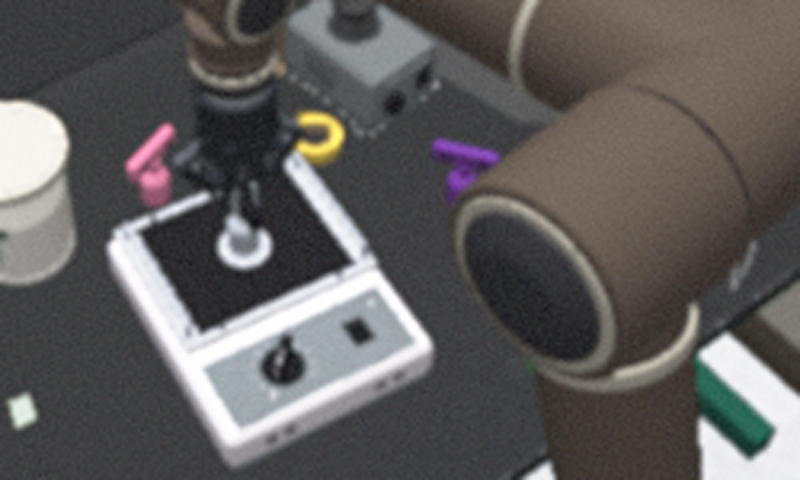

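```bash
python3 -c "
from rig import manip
print(manip.close_job()); print(manip.get_obs()['t'])"
```

```text
the job is handed in; nothing more can be done
None
the job is handed in; nothing more can be done
```

I finished the job and handed it in at about 46.5 s of the 72 s allowed. One check disagreed with the others: I never felt torque when the nut should have hit its stop.

**What was done**
- **Dial:** turned back 1.12 rad. In the wrist view before I let go, the pointer was in line with the long zero tick, and later pictures showed no change.
- **Keys:** I don't know which keys are A, B and C, so I name them by hole.
  - The key at the shaker end of the stand was too large. It dropped right down and turned, but the nut did not move.
  - The middle key was too small. It stopped about 11 mm above the washer, even when I turned it each way and shifted it sideways.
  - The key at the amber-bottle end fits and drove the nut.
- **Rejected keys:** both were put back upright in their own holes. Their handles measured the same height as before, and the last side view shows both standing.

**Last checks**
- **Nut:** the camera showed it turned about 27.5° clockwise. Measured against the shaker's heading, that puts it at about 1.00 rad, at its stop. It stayed there when I turned the key a second time.
- **Key on nut:** I lifted it to look, then put it back on the nut and turned it a little clockwise. By its handle height the rim is at about 98.3 mm, level with the washer. The tool is tilted about 0.003 rad, the push down is about 9 N and the grip is set to 100 N.
- **Other things on the bench:** the last pictures show none of them moved. I did not measure them.

**What disagreed:** the wrist torque sensor never showed the nut's friction or its stop. With the fitting key I also turned about 20° past where the stop should have blocked it, with almost no torque. That the nut is tight rests on the camera measurements, not on a felt stop.

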